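File the full coin box and clamp it with the follower

TASK

Two look-alike closed coin boxes stand in the small rack: lift to feel which one is full (clearly the heavier) and stand that one upright in the file tray, between the fixed end plate and the sliding follower; it only goes in the narrow way, so set it down on the mouse pad and take it again across its wider side. Then hold the follower's thumb button down while you slide the follower up, pushing the box flush against the end plate and staying snug against it, and let the button pop fully up so that the follower is locked. The empty box must finally be standing in its own bay of the rack where it was; do not knock over or shift the blower, the spectacles or the stack of coin flips.

Things in the scene. Friction and masses are not known exactly. Their poses are not given: they have to be found in the camera images.
- box_a: Closed upright card box, one piece, 54 (its x) x 64 (its y) x 90 mm tall, a blank label holder on each x face. Origin: centre of its underside. Starts in a bay of the rack, its y along the rack's y, so only its 54 mm side can be gripped there. Both boxes look alike, either may be in either bay: the empty one weighs 0.13 to 0.17 kg, the full one 0.41 to 0.53 kg.
- box_b: Closed upright card box, one piece, 54 (its x) x 64 (its y) x 90 mm tall, a blank label holder on each x face. Origin: centre of its underside. Starts in a bay of the rack, its y along the rack's y, so only its 54 mm side can be gripped there. Both boxes look alike, either may be in either bay: the empty one weighs 0.13 to 0.17 kg, the full one 0.41 to 0.53 kg.
- rack: Fixed grey two-bay rack, 60 (x) x 156 mm (y). Origin: centre of its underside. Base plate 6 mm thick, the boxes stand on it; three dividers 4 mm thick, 50 mm deep in x, 88 mm high, at y = -74, 0 and +74 mm. Bay centres at y = -37 and +37 mm; bays 70 mm wide (3 mm free on either side of a box), open to -x, +x and above.
- tray: Fixed grey file tray, 80 (x, over the lips) x 216 mm (y). Origin: centre of its underside. Side walls 98 mm high, their top 9 mm flared outwards as a lead-in, inner faces at x = -31 and +31 mm: a box goes in only with its 54 mm side along x (4 mm free each side, no room for fingers there). End plate at the +y end. Pins along the outside of the -x wall are the follower's lock rack.
- tray_floor: Floor plate of the tray, 62 x 216 x 8 mm, its top 8 mm above the tray's underside; origin and axes as the tray's. At the start it is free from the follower's face at y = -48 mm to the end plate (148 mm): a box set down at y = +26 mm leaves 42 mm for a finger on either side in y.
- follower (a joint): Slide of the dark steel follower, m: 0 as found, growing along the tray's +y towards the end plate. Its face (56 mm wide, up to 94 mm high) is at tray y = -48 mm + joint. Locked in steps of 6 mm while the button is up; free (about 1.5 N, plus the friction of a box pushed) once it is over 3 mm down. 0.084 m, a lock step, is snug on a box that is flush at the end plate.
- thumb (a joint): Thumb button on top of the follower, m: 0 up (locked), 0.006 fully down. Spring: 4 N to start, 7 N fully down. It comes up by itself when let go, if the follower stands at (or within about 1 mm of) a lock step.
- thumb_top (a point): Centre of the button's level top face, 36 (x) x 38 mm (y), 108 mm above the tray's underside when up; axes as the tray's; moves with follower and button. At each y end stands a ridge of the follower, 8 mm thick, 40 mm between the two, 10 mm higher than the button: closed fingertips fit between, press the button and push on the ridge. x sides open.
- tray_end (a point): Foot of the end plate's inner face (tray y = +100 mm), on the tray's centre line and floor; axes as the tray's. The plate is 95 mm high. A box flush against it has its centre at tray y = +68 mm.
- pad_spot (a point): A clear spot on the dark mouse pad, at the pad's top surface, where a box can be set down and taken again: with free desk for the fingers on all four sides of a box that stands square to the room there.
- blower: Black rubber blower with a red band, 53 mm across, 107 mm tall, standing on the desk at the right. Origin: centre of its underside. Leave alone.
- spectacles: Brown-rimmed spectacles, 141 by 142 by 42 mm, lying on the desk behind the tray. Origin: centre of the underside. Leave alone.
- flips_0: Stack of white card coin flips, 53 by 53 by 16 mm, behind the rack. Origin: centre of the underside. Leave alone.

How it is judged:
By the outcome, as a careful person would: the job done as asked, in the order asked, and still so for the second after the job is handed in, with the robot touching nothing.
It also fails if it takes over 72 s, if anything falls off the work surface, if the arm or the gripper's body presses on something with over 40 N, if the wrist force passes 120 N, or if a joint passes its speed limit or range.

ROBOT

A 6-joint arm with a two-finger parallel gripper is mounted at the origin on a cart in front of the work surface, level with it; the furniture and walls round the work are solid. World frame = base frame: x ahead of the robot, y to its left, z up, the work surface at z = 0. Lengths are in m, angles in rad, forces in N, time in s.
With the tool pointing down it reaches from about 0.375 to 0.9 m from the base axis. Payload 3.1 kg.
Tool frame: the origin (TCP) lies on the centre line of the jaws, within the pads' length; the fingertips stand 25 mm ahead of it and the grasp point (between the pads) lies 6 mm ahead of it; x points along the fingers, y is the direction in which the jaws open and shut, and the axes are right-handed (so a half turn about x gives the same grasp; the last joint's range is limited). The gripper opens to 87 mm and grips with 3 to 60 N. Pads are 19 mm wide; open, the fingers measure 117 mm over their backs; the gripper's body (75 mm by 190 mm) begins 51 mm behind the grasp point.
Start: joints at [0.953, 0.527, 1.433, -0, 1.181, -0.178], TCP at [0.266, 0.566, 0.248] pointing down, gripper open.
Joint ranges: [-3.08, 3.08], [-0.75, 2.2], [0.22, 2.44], [-1.43, 4.57], [0, 2.65], [-2.85, 2.85]. Speed limits (rad/s): [2.79, 2.79, 3.14, 3.14, 3.14, 3.14].

INTERFACE

Orientations are given as a unit quaternion [x, y, z, w].
In Python, from rig import robot gives the robot as it stands. The module is installed in compiled form; this text tells all that it offers.
- The arm moves only by the tool move_arm, never from a script. Its argument "commands" is a list of rows, each a list of 5 numbers: the gripper's target within -1 to 1 (shut at 1, half-way at 0, fully open at -1), then the shift along the tool's x, y, z in mm, then the turn about the tool's x in degrees. A call has 1 to 8 rows; each row is the pose to reach, as a shift and turn from the pose commanded when the call began, along the tool's axes at that moment; what a row does not reach only later rows make up. A row lasts 1/12 s, in which the tool goes at most 41.7 mm and 7.16 degrees, less where a joint would pass 70% of its speed; a pose out of reach is approached as far as the arm can. A call with a gripper value outside its range is refused whole. The fingers move at their own pace and stop on an object; "newtons" is the grip in N (left out, the last holds). Time passes only in rows, so rows that repeat a pose let the fingers close. It gives the time, the measured TCP pose, the force and the opening at its end, in the units of the state.
- robot.get_obs(): the state, without advancing time (a new reading comes with each control period).
- robot.camera(name): name is "side" or "top"; returns a dict with "image" (480x640x3 uint8, red, green, blue), "fx", "fy", "cx", "cy" (pixels), "xyz" and "rotation" of the camera in the world. Camera axes: x right, y down, z forward; pixel columns grow to the right and rows downward; lengths in m; the calibration is good to about 2 mm. A picture is of the moment at which its call begins. There is no depth.
- robot.hand_in(): hands the job in, once; it reports no verdict.
Trained networks look in a picture, given as the dict that the camera call returned (one of the last four; its "shot" number tells which), for a name from the list of things; names that differ only in an ending like _2 or _b are one class to them, and where a whole thing is asked for, a point or a joint stands for the part that bears it (a point fixed in the world has none). Each returns a list of dicts, best first, with "p" (0 to 1); they miss things now and then, are a little off and sometimes report something else, mostly with a low value. They report only what shows in the picture. A call takes as long as a camera call.
- robot.regions_of(picture, name): "pixels" (480x640 bool, what is visible of it) and "bbox" ([left, top, right, bottom] in pixels, round what is visible of it).
The state is a dict: "time": time; "q": joint angles; "joint_velocities": joint speeds; "joint_torque": joint torques, N m; "position": TCP position; "tool_rot": TCP orientation; "ft_force": force on the tool from outside, world axes, zero at the start; "moment": the same for the moment, N m; "grip_width": finger opening in m.
Only numpy, scipy, OpenCV 4.12 (cv2) and the standard library are available. Lean on these libraries where they do the work, as an engineer would, in place of code of your own. Each camera call takes 0.05 s, during which the arm holds its last target.

## Working session

There is one attempt and no reset: what is moved stays moved. The work goes in short steps, Python scripts to look and compute and a tool call to move; the robot and the scene stay as the last step left them, time stands still between calls to the robot, and variables do not carry over. Pictures are saved under pics/ and viewed, and the job is handed in when it is done.

Besides the shell and the picture viewer there is one more tool, called in YAML: its name, and indented under it one key for each argument. move_arm: Moves the arm, as the interface text tells. Its arguments: {"type":"object","properties":{"commands":{"type":"array","items":{"type":"array","items":{"type":"number"}}},"newtons":{"type":"number"}},"required":["commands"]}

```bash
mkdir -p pics
python3 - <<'E'
from rig import robot
import cv2,pickle
o=robot.get_obs();print({k:(v if not hasattr(v,'round') else v.round(4)) for k,v in o.items()})
D={}
for n in("top","side"):
    c=robot.camera(n);D[n]=c
    cv2.imwrite(f"pics/{n}0.png",c["image"][:,:,::-1])
    print(n,c["fx"],c["fy"],c["cx"],c["cy"],c["xyz"],c["rotation"])
    for k in("box_a","rack","tray","tray_floor","follower","thumb","blower","spectacles","flips_0"):
        r=robot.regions_of(c,k)
        print(k,[(round(x["p"],2),list(map(int,x["bbox"]))) for x in r[:3]])
        D[n+k]=r
pickle.dump(D,open("d0.pkl","wb"))
E
```

```text
{'time': 0.0, 'q': array([ 0.9525,  0.5285,  1.4339, -0.    ,  1.1814, -0.1785]), 'joint_velocities': array([-0.0011,  0.0015,  0.0004, -0.0004, -0.0007,  0.0007]), 'joint_torque': array([ 1.60000e-03, -4.40032e+01, -1.76597e+01,  6.33000e-02,
        5.82000e-02, -2.00000e-04]), 'position': array([0.2657, 0.565 , 0.2466]), 'tool_rot': array([ 0.1535,  0.6904, -0.155 ,  0.6898]), 'ft_force': array([-0.2507,  0.3801, -0.5894]), 'moment': array([ 0.0555,  0.014 , -0.0406]), 'grip_width': 0.0868461109058994}
top 473.02092297487366 473.02092297487366 321.6626398646782 243.06349130500305 [ 0.41509038 -0.07743996  0.995512  ] [-0.69973392  0.70956268 -0.06144901  0.05583245]
box_a [(0.92, [206, 196, 244, 231]), (0.78, [249, 191, 282, 229])]
rack [(0.66, [205, 194, 287, 229])]
tray [(0.67, [356, 210, 416, 226]), (0.57, [325, 241, 443, 296])]
tray_floor []
follower [(0.73, [403, 255, 442, 294])]
thumb [(0.94, [413, 263, 437, 300])]
blower [(0.92, [388, 323, 411, 350])]
spectacles [(0.55, [359, 209, 397, 221])]
flips_0 [(0.59, [235, 148, 262, 173])]
side 514.5274909183967 514.5274909183967 322.903166062969 239.91459407831923 [ 1.59102837 -0.07709337  0.53923133] [ 0.58596003  0.59875251 -0.38235292 -0.38981087]
box_a [(0.84, [354, 247, 392, 296]), (0.69, [394, 246, 429, 298])]
rack [(0.95, [352, 252, 428, 298])]
tray [(0.69, [219, 212, 315, 273])]
tray_floor []
follower [(0.98, [222, 210, 250, 229])]
thumb [(0.47, [227, 214, 239, 229])]
blower [(0.63, [252, 201, 265, 221])]
spectacles [(0.76, [228, 275, 282, 281])]
flips_0 [(0.69, [378, 308, 413, 331])]
```

Run:
```python
import cv2
for n,(x0,y0,x1,y1) in {"top":(160,120,480,360),"side":(190,160,450,355)}.items():
    im=cv2.imread(f"pics/{n}0.png"); c=im[y0:y1,x0:x1]
    cv2.imwrite(f"pics/{n}0z.png",cv2.resize(c,None,fx=800/c.shape[1],fy=800/c.shape[1],interpolation=cv2.INTER_CUBIC)[:600])
```

```text
(no output)
```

View pics/top0.png

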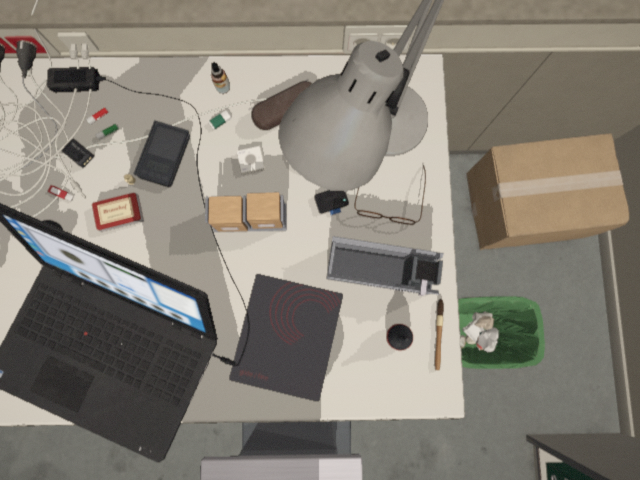

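View pics/side0.png

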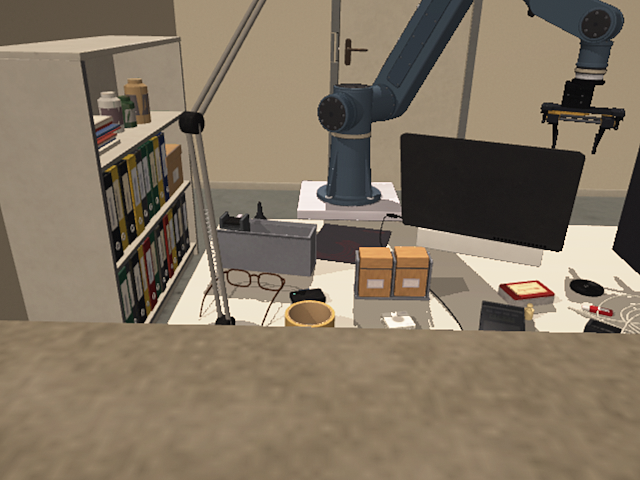

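```bash
ls pics
```

```text
side0.png
side0z.png
top0.png
top0z.png
```

View pics/top0z.png

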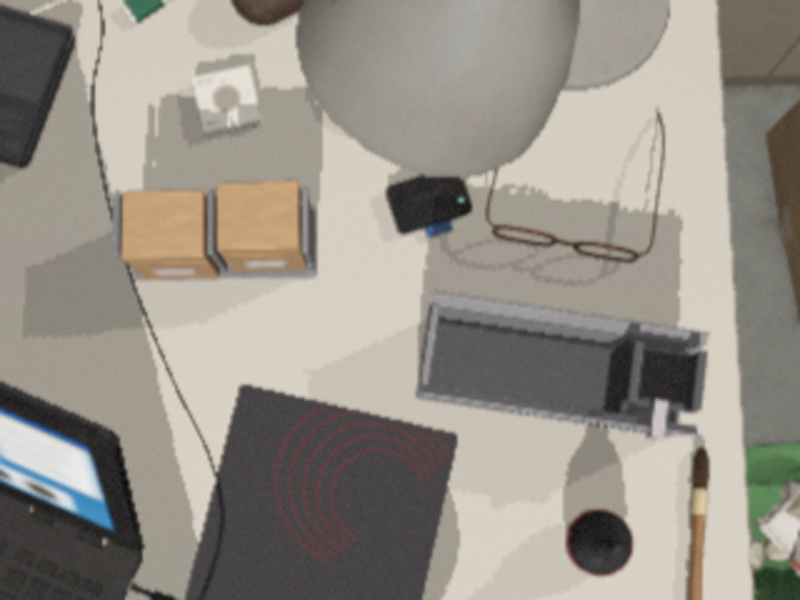

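View pics/side0z.png

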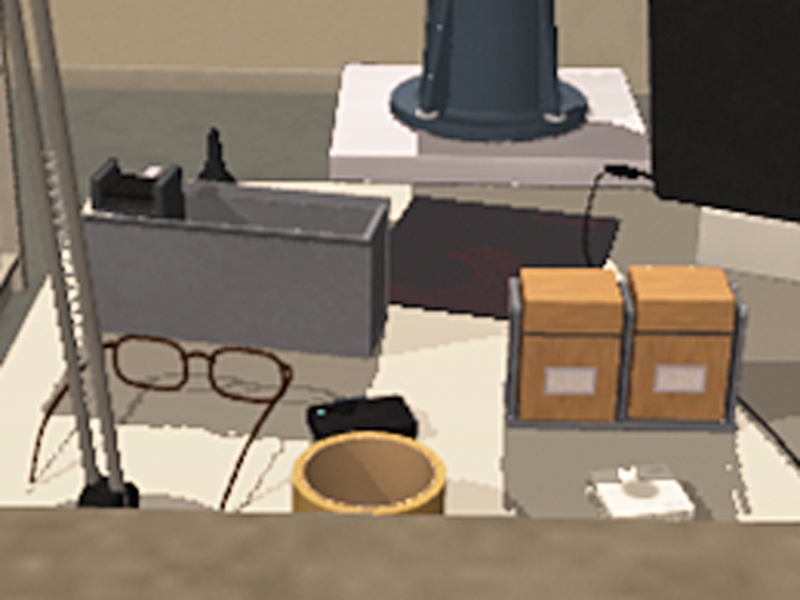

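Run:
```python
import cv2
def z(n,x0,y0,w,s,name):
    im=cv2.imread(f"pics/{n}0.png"); h=int(w*.75); c=im[y0:y0+h,x0:x0+w]
    cv2.imwrite(f"pics/{name}.png",cv2.resize(c,None,fx=s,fy=s,interpolation=cv2.INTER_CUBIC))
z("top",200,180,100,8,"zr"); z("top",320,220,133,6,"zt")
z("side",345,230,100,8,"zrs"); z("side",212,200,114,7,"zts")
```

```text
(no output)
```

View pics/zr.png

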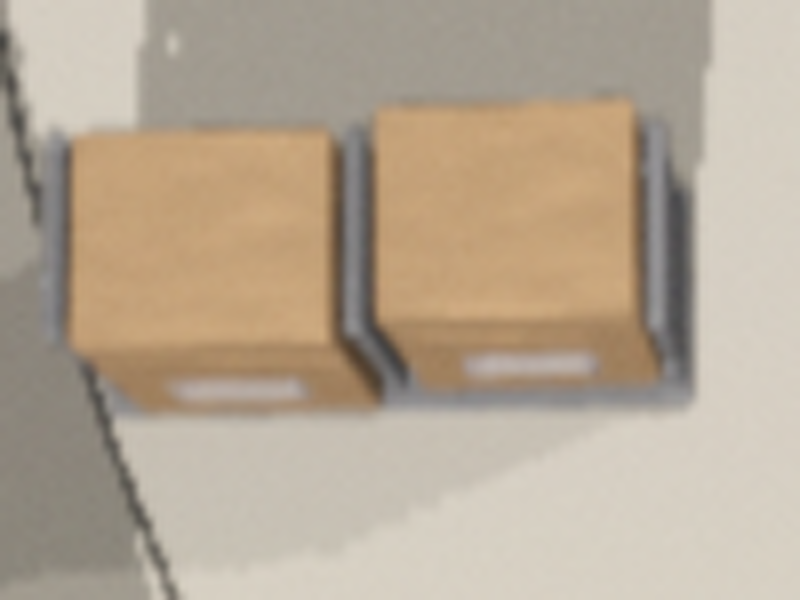

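View pics/zt.png

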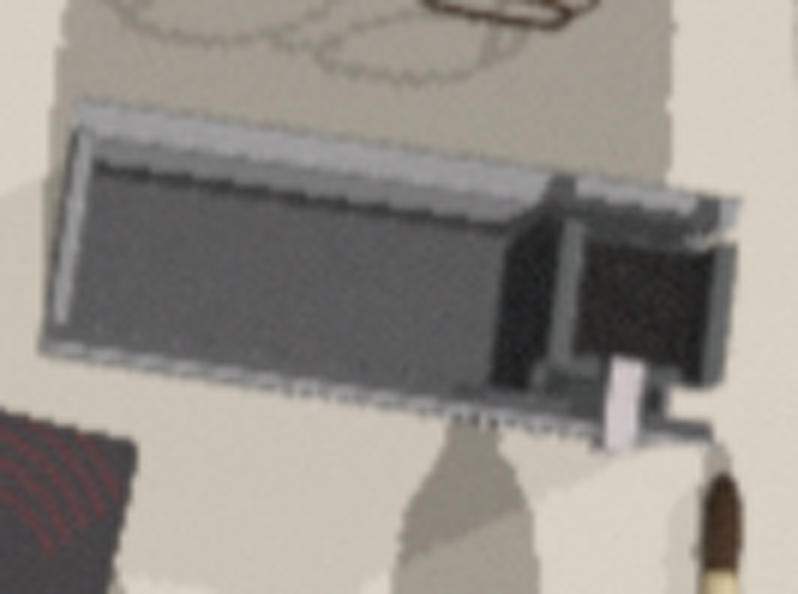

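View pics/zrs.png

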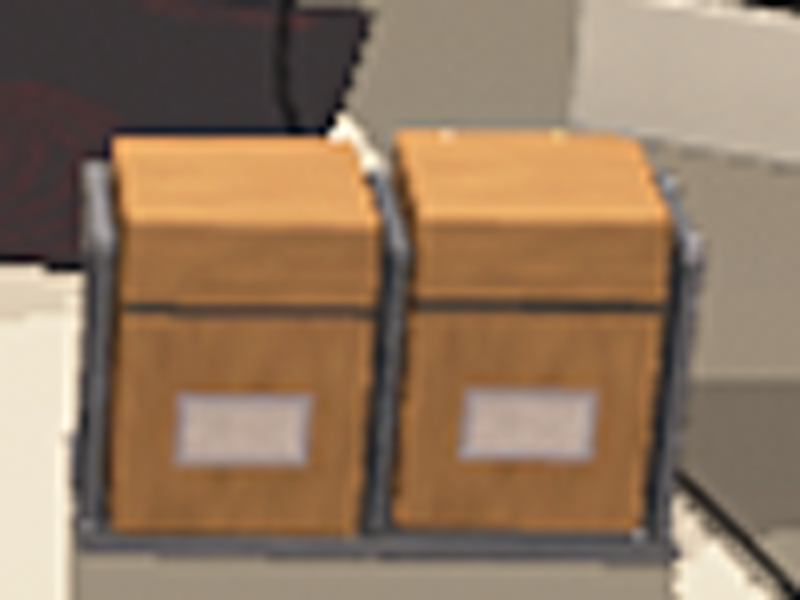

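View pics/zts.png

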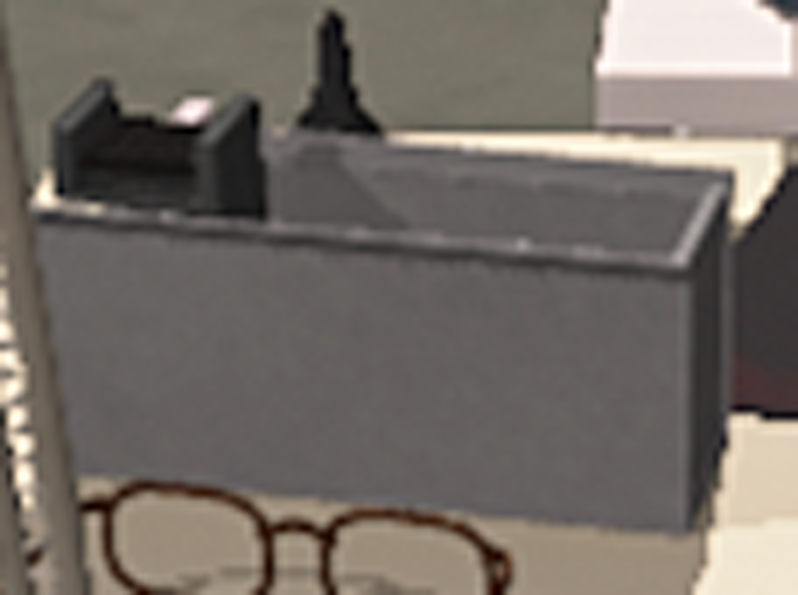

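```bash
cat > h.py <<'E'
import numpy as np,cv2,pickle
from scipy.spatial.transform import Rotation as R
from scipy.optimize import least_squares
D=pickle.load(open('d0.pkl','rb')) 
def proj(c,P):
    q=np.atleast_2d(P)-np.array(c["xyz"]); q=R.from_quat(c["rotation"]).inv().apply(q)
    return np.c_[c["fx"]*q[:,0]/q[:,2]+c["cx"],c["fy"]*q[:,1]/q[:,2]+c["cy"]]
def ray(c,u,v,z):
    d=R.from_quat(c["rotation"]).apply([(u-c["cx"])/c["fx"],(v-c["cy"])/c["fy"],1.])
    o=np.array(c["xyz"]); return o+d*(z-o[2])/d[2]
def w(p,P,z0=0):
    P=np.array(P,float)/1000; c,s=np.cos(p[2]),np.sin(p[2])
    return np.c_[p[0]+c*P[:,0]-s*P[:,1],p[1]+s*P[:,0]+c*P[:,1],P[:,2]+z0]
def fit(obs,p0,z0=0,v=1):
    # obs: list (cam,pts3d mm,px)
    f=lambda p:np.concatenate([(proj(c,w(p,P,z0))-np.array(U)).ravel() for c,P,U in obs])
    r=least_squares(f,p0,loss='soft_l1')
    if v:
        print(np.round(r.x[:2],4),np.degrees(r.x[2]).round(2))
        for c,P,U in obs: print(np.round(proj(c,w(r.x,P,z0))-np.array(U),1).tolist())
    return r.x
def Z(x0,y0,s,L): return [(x0+(a+.5)/s-.5,y0+(b+.5)/s-.5) for a,b in L]
E
python3 - <<'E'
from h import *
T,S=D["top"],D["side"]
PT=[(27,32,90),(27,-32,90),(-27,32,90),(-27,-32,90),(-27,32,0),(-27,-32,0)]
PS=[(27,-32,90),(27,32,90),(-27,-32,90),(-27,32,90),(27,-32,0),(27,32,0)]
print("left(+y)");
lt=Z(200,180,8,[(72,135),(330,128),(70,347),(334,345),(140,408),(382,405)])
ls=Z(345,230,8,[(405,220),(672,220),(395,132),(640,135),(395,525),(640,530)])
rt=Z(200,180,8,[(377,108),(632,100),(378,322),(637,318),(415,388),(660,380)])
rs=Z(345,230,8,[(122,222),(380,220),(112,140),(352,138),(108,530),(362,532)])
for a,b in((lt,ls),(rt,rs)):
    fit([(T,PT,a)],(.5,.1,0),.006); fit([(S,PS,b)],(.5,.1,0),.006); fit([(T,PT,a),(S,PS,b)],(.5,.1,0),.006)
print("rack")
fit([(T,[(-30,78,3),(-30,-78,6)],Z(200,180,8,[(118,410),(690,405)])),(S,[(30,-78,0),(30,78,0)],Z(345,230,8,[(82,548),(672,555)]))],(.5,.1,0))
print("tray")
TT=(T,[(40,108,98),(-40,108,98),(-40,-108,98),(40,-108,98)],Z(320,220,6,[(75,100),(45,350),(712,440),(740,200)]))
SS=(S,[(40,-108,98),(40,108,98),(-40,108,98)],Z(212,200,7,[(35,208),(690,268),(730,172)]))
fit([TT],(.4,-.2,-.1));fit([SS],(.4,-.2,-.1));fit([TT,SS],(.4,-.2,-.1))
print("blower",ray(T,399.5,337,.053), "base ray z0 spec",ray(T,391,216,.01))
print("pad corners",[ray(T,160+a/2.5,120+b/2.5,0).round(3).tolist() for a,b in((242,386),(456,434))],ray(T,232,375,0),ray(T,320,398,0))
print("laptop edge",ray(T,215,355,0),ray(T,215,325,.0), "lamp?",ray(T,335,186,.3),ray(T,335,186,.5))
E
```

```text
left(+y)
[0.6357 0.1026] 0.32
[[-0.2, -0.6], [0.3, -0.3], [-0.5, -0.1], [-0.4, -0.4], [0.5, 1.1], [0.4, 0.9]]
[0.6344 0.1024] -0.67
[[1.5, -0.6], [0.2, 0.2], [-0.1, -0.7], [-0.1, -0.3], [-0.6, 0.5], [-0.3, 0.7]]
[0.6354 0.1024] -0.04
[[-0.0, -0.6], [0.5, -0.1], [-0.5, -0.1], [-0.4, -0.2], [0.5, 1.1], [0.4, 1.1]]
[[1.7, -0.3], [0.3, 0.4], [-0.2, -0.5], [-0.3, -0.2], [-0.4, 0.8], [-0.1, 0.8]]
[0.6413 0.0287] 0.44
[[-0.5, -0.4], [0.3, -0.1], [-0.8, -0.3], [-0.2, -0.4], [1.0, 0.6], [0.4, 0.9]]
[0.6394 0.0282] 1.35
[[0.4, -0.3], [0.2, 0.3], [-0.4, -1.3], [0.2, -0.7], [0.1, 0.6], [-0.7, 0.6]]
[0.641  0.0284] 0.66
[[-0.5, -0.2], [0.3, 0.0], [-0.6, -0.1], [0.0, -0.3], [1.2, 0.7], [0.6, 1.0]]
[[0.4, -0.0], [0.3, 0.8], [-0.1, -1.0], [0.5, -0.3], [0.1, 0.9], [-0.6, 1.1]]
rack
[0.6391 0.0659] -0.12
[[-0.9, 0.8], [0.7, 0.4]]
[[-1.1, 1.2], [0.8, 2.0]]
tray
[ 0.5217 -0.206 ] -8.94
[[-0.2, 0.3], [-1.0, -0.4], [0.8, 0.7], [0.3, -0.6]]
[ 0.5233 -0.2052] -9.63
[[-2.2, -0.1], [0.1, -0.2], [1.4, -0.1]]
[ 0.5218 -0.2059] -9.01
[[-0.2, 0.1], [-1.1, -0.5], [0.7, 0.7], [0.3, -0.7]]
[[-2.4, -0.2], [0.1, -0.6], [1.0, -0.6]]
blower [ 0.38453892 -0.23575207  0.053     ] base ray z0 spec [ 0.63680763 -0.23539084  0.01      ]
pad corners [[0.517, 0.051, 0.0], [0.474, -0.129, 0.0]] [3.11957472e-01 9.99129633e-02 1.11022302e-16] [ 0.26416507 -0.07861914  0.        ]
laptop edge [0.35220802 0.13537504 0.        ] [0.41281886 0.13675115 0.        ] lamp? [ 0.6193972  -0.10541099  0.3       ] [ 0.56064715 -0.0973677   0.5       ]
```

```bash
cat >> h.py <<'E'
def state():
    from rig import robot
    o=robot.get_obs(); Rm=R.from_quat(o["tool_rot"]).as_matrix(); return o,Rm
def go(gx,gy,gz,th=None):
    """target grasp point; th jaw angle deg (mod 180)"""
    o,Rm=state(); g=o["position"]+Rm[:,0]*.006
    d=Rm.T@(np.array([gx,gy,gz])-g)*1000
    t0=np.degrees(np.arctan2(Rm[1,1],Rm[0,1]))
    turn=0 if th is None else -((th-t0+90)%180-90)
    print("t",round(o["time"],2),"grasp",g.round(4),"jaw",round(t0,1),"tilt",np.degrees(np.arccos(-Rm[2,0])).round(2),"F",o["ft_force"].round(2),"w",round(o["grip_width"]*1000,1),"q6",o["q"][[0,5]].round(2))
    print("  delta tool mm",d.round(1),"turn",round(turn,1),"rows",max(np.linalg.norm(d)/41.7,abs(turn)/7.16).round(1))
E
python3 - <<'E'
from h import *
S,T=D["side"],D["top"]
for x,y in((.6,-.1),(.7,-.1),(.8,-.1),(.9,-.1)):
    for z in np.arange(.1,1,.01):
        if proj(S,[x,y,z])[0,1]<0: print(x,"side top z",z.round(2),"topcam lamp",);break
for z in (.3,.4,.5,.6,.7): print(z,[ray(T,u,v,z).round(3)[:2].tolist() for u,v in((335,188),(280,130),(390,130),(335,75))])
for u,v in((212,330),(205,285),(0,205)):
    print([ (z,ray(T,u,v,z)[:2].round(3).tolist(), proj(S,ray(T,u,v,z)).round().tolist()) for z in(0,.1,.2,.25,.3)])
go(.641,.0285,.2,0)
go(.5,.05,.4,0)
E
```

```text
0.6 side top z 0.56 topcam lamp
0.7 side top z 0.56 topcam lamp
0.8 side top z 0.56 topcam lamp
0.9 side top z 0.56 topcam lamp
0.3 [[0.616, -0.105], [0.71, -0.022], [0.708, -0.193], [0.802, -0.109]]
0.4 [[0.587, -0.101], [0.668, -0.03], [0.666, -0.176], [0.746, -0.104]]
0.5 [[0.558, -0.097], [0.625, -0.038], [0.624, -0.16], [0.69, -0.1]]
0.6 [[0.529, -0.093], [0.583, -0.046], [0.582, -0.143], [0.635, -0.095]]
0.7 [[0.501, -0.089], [0.541, -0.054], [0.54, -0.126], [0.579, -0.091]]
[(0, [0.403, 0.143], [[410.0, 247.0]]), (0.1, [0.404, 0.121], [[405.0, 210.0]]), (0.2, [0.405, 0.098], [[399.0, 171.0]]), (0.25, [0.406, 0.087], [[396.0, 150.0]]), (0.3, [0.406, 0.076], [[393.0, 128.0]])]
[(0, [0.496, 0.16], [[423.0, 264.0]]), (0.1, [0.488, 0.136], [[416.0, 223.0]]), (0.2, [0.48, 0.112], [[409.0, 180.0]]), (0.25, [0.476, 0.1], [[405.0, 158.0]]), (0.3, [0.472, 0.088], [[402.0, 135.0]])]
[(0, [0.674, 0.605], [[654.0, 307.0]]), (0.1, [0.648, 0.536], [[627.0, 257.0]]), (0.2, [0.622, 0.468], [[598.0, 205.0]]), (0.25, [0.609, 0.433], [[584.0, 179.0]]), (0.3, [0.596, 0.399], [[569.0, 152.0]])]
t 1.0 grasp [0.2661 0.5655 0.2416] jaw 64.8 tilt 0.0 F [-0.06  0.37 -0.02] w 86.8 q6 [ 0.95 -0.18]
  delta tool mm [  41.5 -326.3  567.9] turn 64.8 rows 15.7
t 1.0 grasp [0.2661 0.5655 0.2416] jaw 64.8 tilt 0.0 F [-0.06  0.37 -0.02] w 86.8 q6 [ 0.95 -0.18]
  delta tool mm [-158.5 -366.9  431.2] turn 64.8 rows 14.1
```

move_arm:
  commands:
    - [-1,-40,0,0,0]
    - [-1,-80,0,0,0]
    - [-1,-120,-10,10,7]
    - [-1,-160,-35,35,14]
    - [-1,-160,-64,64,21]
    - [-1,-160,-92,90,28]
    - [-1,-160,-121,115,35]
    - [-1,-160,-150,140,42]

```text
time: 1.67
position: [0.329, 0.3684, 0.4081]
tool_rot: [0.393, 0.588, -0.392, 0.588]
ft_force: [1.6, -0.0, -0.5]
grip_width: 0.087
```

Run:
```python
from h import *
go(.42,0,.4,0)
```

```text
t 1.67 grasp [0.329  0.3684 0.4021] jaw 22.5 tilt 0.08 F [ 1.64 -0.   -0.47] w 87.0 q6 [0.62 0.22]
  delta tool mm [  2.1 -56.9 375.2] turn 22.5 rows 9.1
```

move_arm:
  commands:
    - [-1,0,-6,40,7]
    - [-1,0,-12,81,14]
    - [-1,0,-18,121,21]
    - [-1,0,-24,162,22.5]
    - [-1,0,-31,203,22.5]
    - [-1,0,-37,244,22.5]
    - [-1,0,-43,285,22.5]
    - [-1,0,-50,325,22.5]

```text
time: 2.33
position: [0.4088, 0.0492, 0.4079]
tool_rot: [0.499, 0.501, -0.498, 0.502]
ft_force: [1.2, 0.7, 0.6]
grip_width: 0.0868
```

Run:
```python
from h import *
go(.641,.0285,.2,0)
```

```text
t 2.33 grasp [0.4088 0.0492 0.4019] jaw 0.3 tilt 0.08 F [1.21 0.75 0.57] w 86.8 q6 [-0.15 -0.16]
  delta tool mm [202.2 231.8  21.9] turn 0.3 rows 7.4
```

move_arm:
  commands:
    - [-1,28,29,22,0]
    - [-1,55,58,22,0]
    - [-1,83,87,22,0.3]
    - [-1,111,116,22,0.3]
    - [-1,138,145,22,0.3]
    - [-1,166,174,22,0.3]
    - [-1,194,203,22,0.3]
    - [-1,202,232,22,0.3]

```text
time: 3.0
position: [0.6393, 0.0306, 0.2002]
tool_rot: [0.498, 0.502, -0.502, 0.497]
ft_force: [-0.7, 1.0, -0.8]
grip_width: 0.0873
```

move_arm:
  commands:
    - [-1,0,0,0,0]
    - [-1,0,0,0,0]

```text
time: 3.17
position: [0.6415, 0.0303, 0.204]
tool_rot: [0.5, 0.501, -0.5, 0.5]
ft_force: [-0.7, 0.7, -0.2]
grip_width: 0.0874
```

Run:
```python
from h import *
from rig import robot
go(.641,.0285,.070,0)
c=robot.camera("side");cv2.imwrite("pics/s1.png",c["image"][:,:,::-1])
go(.641,.0285,.070,0)
```

```text
t 3.17 grasp [0.6415 0.0303 0.198 ] jaw 0.0 tilt 0.11 F [-0.66  0.73 -0.16] w 87.4 q6 [-0.13 -0.13]
  delta tool mm [128.   -0.3   1.9] turn 0.0 rows 3.1
t 3.22 grasp [0.6406 0.0305 0.199 ] jaw 0.0 tilt 0.09 F [0.95 0.4  0.06] w 86.8 q6 [-0.13 -0.13]
  delta tool mm [129.    0.6   2. ] turn 0.0 rows 3.1
```

View pics/s1.png

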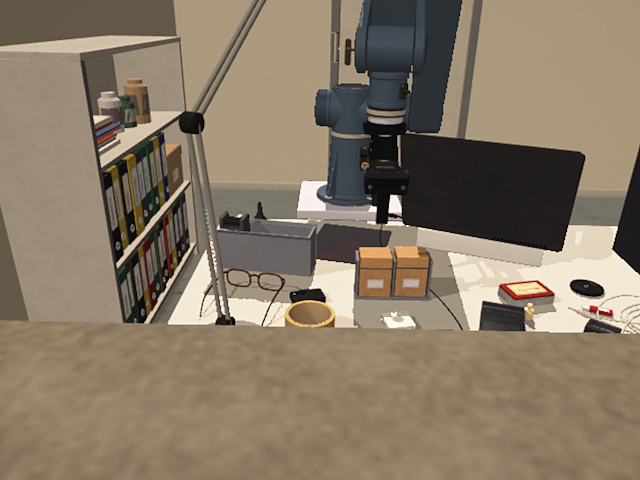

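move_arm:
  commands:
    - [-1,40,0,2,0]
    - [-1,75,0,2,0]
    - [-1,105,0,2,0]
    - [-1,129,0,2,0]
    - [-1,129,0,2,0]
    - [-1,129,0,2,0]

```text
time: 3.72
position: [0.6396, 0.0286, 0.0769]
tool_rot: [0.5, 0.501, -0.5, 0.499]
ft_force: [-0.0, -0.1, 0.4]
grip_width: 0.0872
```

Run:
```python
from h import *
from rig import robot
print(proj(D["side"],[.641,.0303,.18]))
go(.641,.0285,.070,0)
```

```text
[[378.49935711 213.22771033]]
t 3.72 grasp [0.6396 0.0286 0.0709] jaw 0.0 tilt 0.12 F [-0.01 -0.08  0.36] w 87.2 q6 [-0.13 -0.13]
  delta tool mm [0.9 1.4 0.1] turn 0.0 rows 0.0
```

move_arm:
  commands:
    - [1,0,1,0,0]
    - [1,0,1,0,0]
    - [1,0,1,0,0]
    - [1,0,1,0,0]
    - [1,0,1,0,0]
    - [1,0,1,0,0]
    - [1,0,1,0,0]
    - [1,0,1,0,0]
  newtons: 25

```text
time: 4.38
position: [0.6416, 0.0285, 0.0771]
tool_rot: [0.5, 0.5, -0.5, 0.5]
ft_force: [-3.0, 0.7, 5.5]
grip_width: 0.0542
```

move_arm:
  commands:
    - [1,-6,0,0,0]
    - [1,-14,0,0,0]
    - [1,-20,0,0,0]
    - [1,-20,0,0,0]
    - [1,-20,0,0,0]
    - [1,-20,0,0,0]
    - [1,-20,0,0,0]
    - [1,-20,0,0,0]

```text
time: 5.05
position: [0.6415, 0.0284, 0.0961]
tool_rot: [0.5, 0.5, -0.5, 0.5]
ft_force: [0.1, -0.5, -4.6]
grip_width: 0.0544
```

Run:
```python
from h import *
from rig import robot
go(.641,.0285,.070,0)
for i in range(3):
    c=robot.camera("side" if i<2 else "top"); cv2.imwrite(f"pics/w{i}.png",c["image"][180:320,300:480,::-1].repeat(4,0).repeat(4,1)); print(robot.get_obs()["ft_force"])
```

```text
t 5.05 grasp [0.6415 0.0284 0.0901] jaw -0.0 tilt 0.05 F [ 0.12 -0.47 -4.64] w 54.4 q6 [-0.13 -0.13]
  delta tool mm [20.1 -0.5 -0.1] turn -0.0 rows 0.5
[-0.23045017  0.08260366 -4.17489864]
[ 0.34186134  0.15569619 -3.3974335 ]
[ 0.46021633  0.09262084 -4.31145782]
```

View pics/w1.png

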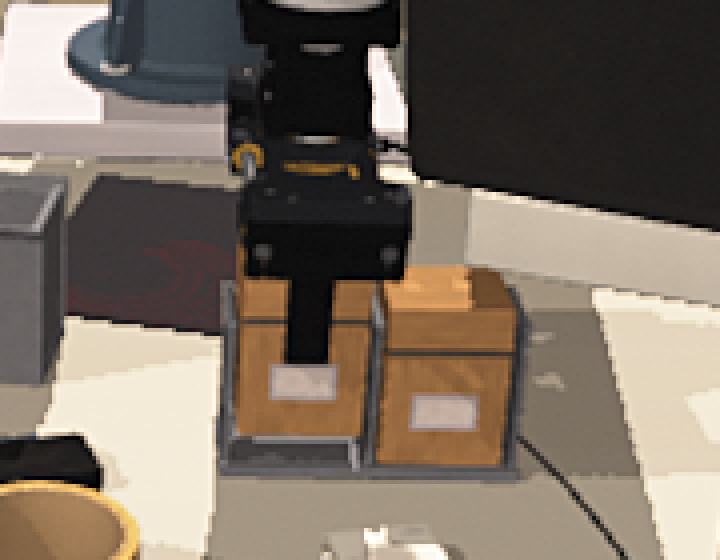

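move_arm:
  commands:
    - [1,-30,0,0,0]
    - [1,-65,0,0,0]
    - [1,-100,0,0,0]
    - [1,-102,-35,8,0]
    - [1,-102,-70,20,0]
    - [1,-102,-105,34,0]
    - [1,-102,-140,48,0]
    - [1,-102,-175,60,0]

```text
time: 5.87
position: [0.4652, -0.032, 0.1989]
tool_rot: [0.5, 0.5, -0.5, 0.501]
ft_force: [0.9, -0.9, -3.2]
grip_width: 0.054
```

Run:
```python
from h import *
go(.43,-.04,.190,0)
```

```text
t 5.87 grasp [ 0.4652 -0.032   0.1929] jaw 0.0 tilt 0.06 F [ 0.87 -0.92 -3.2 ] w 54.0 q6 [-0.31 -0.31]
  delta tool mm [  2.8 -35.2   8. ] turn 0.0 rows 0.9
```

move_arm:
  commands:
    - [1,10,-33,8,0]
    - [1,45,-35,8,0]
    - [1,80,-35,8,0]
    - [1,105,-35,8,0]
    - [1,115,-35,8,0]
    - [1,115,-35,8,0]
    - [1,115,-35,8,0]

```text
time: 6.45
position: [0.4321, -0.0397, 0.0834]
tool_rot: [0.5, 0.5, -0.5, 0.5]
ft_force: [0.4, -1.0, -3.6]
grip_width: 0.0539
```

Run:
```python
from h import *
from rig import robot
go(.43,-.04,.067,0)
c=robot.camera("side"); cv2.imwrite(f"pics/p0.png",cv2.resize(c["image"][160:310,280:480,::-1],None,fx=4,fy=4))
go(.43,-.04,.067,0)
```

```text
t 6.45 grasp [ 0.4321 -0.0397  0.0774] jaw -0.0 tilt 0.02 F [ 0.38 -1.05 -3.55] w 53.9 q6 [-0.35 -0.35]
  delta tool mm [10.4 -2.1  0.3] turn -0.0 rows 0.3
t 6.5 grasp [ 0.4327 -0.0399  0.078 ] jaw 0.0 tilt 0.08 F [-0.1  -0.84 -4.01] w 54.1 q6 [-0.35 -0.35]
  delta tool mm [11.  -2.7  0.1] turn 0.0 rows 0.3
```

View pics/p0.png

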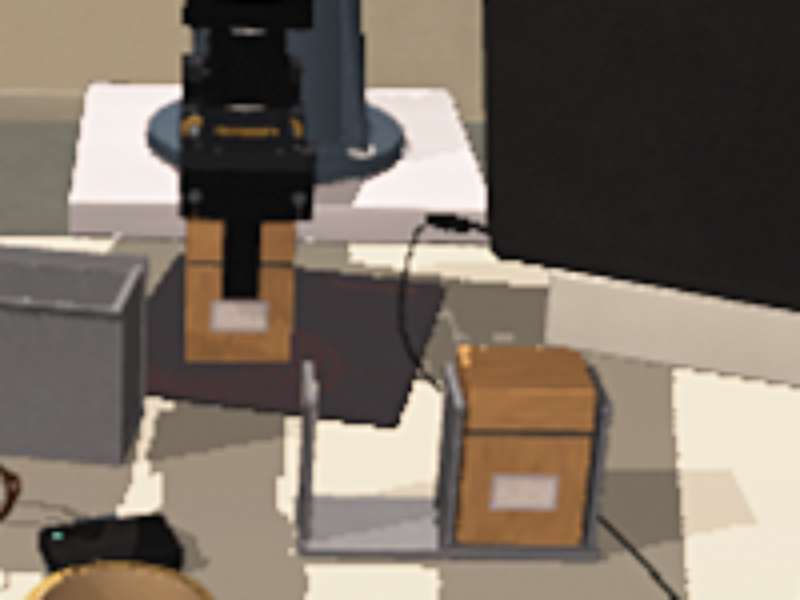

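move_arm:
  commands:
    - [1,4,0,0,0]
    - [1,7,0,0,0]
    - [1,9,0,0,0]
    - [1,10,0,0,0]
    - [1,10,0,0,0]

```text
time: 6.92
position: [0.4321, -0.0396, 0.0737]
tool_rot: [0.5, 0.5, -0.5, 0.5]
ft_force: [0.1, -0.4, -4.2]
grip_width: 0.054
```

move_arm:
  commands:
    - [1,1,0,0,0]
    - [1,2,0,0,0]
    - [1,2,0,0,0]

```text
time: 7.17
position: [0.4321, -0.0396, 0.0736]
tool_rot: [0.5, 0.5, -0.5, 0.501]
ft_force: [-1.6, 0.6, 18.7]
grip_width: 0.0538
```

move_arm:
  commands:
    - [1,-1.5,0,0,0]
    - [0.4,-1.5,0,0,0]
    - [-1,-1.5,0,0,0]
    - [-1,-1.5,0,0,0]
    - [-1,-1.5,0,0,0]
    - [-1,-25,0,0,0]
    - [-1,-65,0,0,0]
    - [-1,-75,0,0,0]

```text
time: 7.83
position: [0.4334, -0.04, 0.1495]
tool_rot: [0.501, 0.498, -0.499, 0.502]
ft_force: [0.4, 1.1, 0.7]
grip_width: 0.0838
```

Run:
```python
from h import *
from rig import robot
go(.432,-.0396,.067,90)
c=robot.camera("side"); cv2.imwrite(f"pics/p1.png",cv2.resize(c["image"][160:310,280:480,::-1],None,fx=4,fy=4,interpolation=2))
c=robot.camera("top"); cv2.imwrite(f"pics/p2.png",cv2.resize(c["image"][180:420,200:460,::-1],None,fx=3,fy=3,interpolation=2)[:600])
go(.432,-.0396,.067,90)
```

```text
t 7.83 grasp [ 0.4335 -0.0401  0.1435] jaw 0.0 tilt 0.28 F [0.45 1.14 0.71] w 83.8 q6 [-0.35 -0.35]
  delta tool mm [76.5 -1.8 -0.6] turn -90.0 rows 12.6
t 7.93 grasp [ 0.4334 -0.0401  0.1424] jaw 0.0 tilt 0.32 F [-0.03 -0.43  0.63] w 85.7 q6 [-0.35 -0.35]
  delta tool mm [75.3 -1.8 -0.6] turn -90.0 rows 12.6
```

View pics/p1.png

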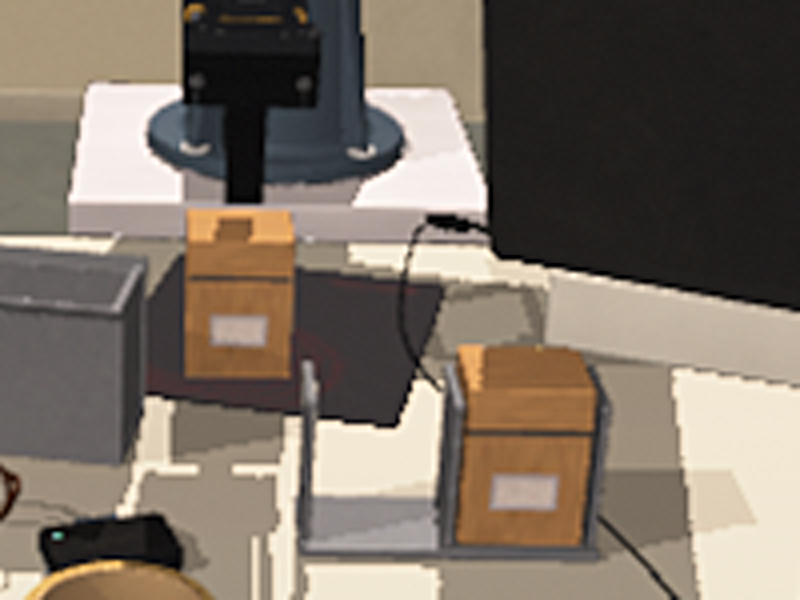

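View pics/p2.png

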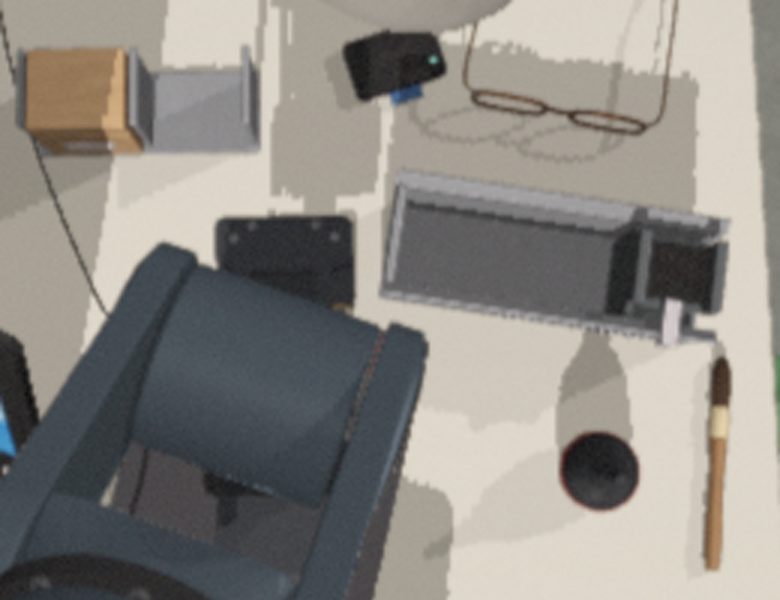

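move_arm:
  commands:
    - [-1,0,-1.5,0,7.1]
    - [-1,0,-1.5,-0.5,14.2]
    - [-1,0,-1.5,-0.5,21.3]
    - [-1,0,-1.5,-0.5,28.4]
    - [-1,0,-1.5,-0.5,35.5]
    - [-1,0,-1.5,-0.5,42.6]
    - [-1,0,-1.5,-0.5,49.7]
    - [-1,0,-1.5,-0.5,56.8]

```text
time: 8.6
position: [0.4294, -0.0388, 0.1451]
tool_rot: [-0.677, -0.201, 0.679, -0.199]
ft_force: [-0.8, 0.1, 0.3]
grip_width: 0.087
```

move_arm:
  commands:
    - [-1,0,0,0,7.1]
    - [-1,0,0,0,14.2]
    - [-1,0,0,0,21.3]
    - [-1,0,0,0,28.4]
    - [-1,0,0,0,33.2]
    - [-1,0,0,0,33.2]
    - [-1,0,0,0,33.2]

```text
time: 9.18
position: [0.4297, -0.0389, 0.1455]
tool_rot: [-0.706, -0.001, 0.708, -0.001]
ft_force: [0.7, 0.7, -0.1]
grip_width: 0.0871
```

Run:
```python
from h import *
go(.432,-.0396,.070,90)
```

```text
t 9.18 grasp [ 0.4297 -0.0389  0.1395] jaw -89.9 tilt 0.14 F [ 0.66  0.75 -0.06] w 87.1 q6 [-0.35  1.22]
  delta tool mm [69.5  0.8 -2.5] turn 0.1 rows 1.7
```

move_arm:
  commands:
    - [-1,30,0.5,-2.5,0]
    - [-1,55,0.5,-2.5,0]
    - [-1,69.5,0.5,-2.5,0]
    - [-1,69.5,0.5,-2.5,0]
    - [-1,69.5,0.5,-2.5,0]
    - [-1,69.5,0.5,-2.5,0]

```text
time: 9.68
position: [0.433, -0.0396, 0.0773]
tool_rot: [0.707, 0.0, -0.707, 0.0]
ft_force: [0.2, -0.5, 0.2]
grip_width: 0.0874
```

move_arm:
  commands:
    - [1,0,0,0,0]
    - [1,0,0,0,0]
    - [1,0,0,0,0]
    - [1,0,0,0,0]
    - [1,0,0,0,0]
    - [1,0,0,0,0]
    - [1,0,0,0,0]

```text
time: 10.27
position: [0.4331, -0.0397, 0.0776]
tool_rot: [0.707, -0.0, -0.707, 0.0]
ft_force: [-0.8, -0.1, 6.5]
grip_width: 0.0638
```

Run:
```python
from h import *
go(.432,-.0396,.18,90)
```

```text
t 10.27 grasp [ 0.4331 -0.0397  0.0716] jaw -90.0 tilt 0.06 F [-0.79 -0.15  6.46] w 63.8 q6 [-0.35  1.22]
  delta tool mm [-1.084e+02 -1.000e-01  1.000e+00] turn 0.0 rows 2.6
```

move_arm:
  commands:
    - [1,-20,0,0,0]
    - [1,-55,0,0,0]
    - [1,-92,0,0,0]
    - [1,-118,12,10,2]
    - [1,-123,40,31,6]
    - [1,-123,75,52,9]
    - [1,-123,108,72,9]
    - [1,-123,138,88,9]

```text
time: 10.93
position: [0.3428, -0.1779, 0.1999]
tool_rot: [-0.704, 0.055, 0.705, 0.056]
ft_force: [0.5, -0.1, -4.6]
grip_width: 0.064
```

move_arm:
  commands:
    - [1,0,0,0,0]
    - [1,0,0,0,0]
    - [1,0,0,0,0]

```text
time: 11.18
position: [0.3442, -0.1769, 0.1996]
tool_rot: [-0.704, 0.055, 0.705, 0.057]
ft_force: [0.0, -0.3, -4.1]
grip_width: 0.0639
```

Run:
```python
from h import *
from rig import robot
go(.5268,-.1802,.14,81)
c=robot.camera("side"); cv2.imwrite(f"pics/t1.png",cv2.resize(c["image"][140:290,200:400,::-1],None,fx=4,fy=4,interpolation=2))
c=robot.camera("top"); cv2.imwrite(f"pics/t2.png",cv2.resize(c["image"][180:330,300:500,::-1],None,fx=4,fy=4,interpolation=2)[:600])
go(.5268,-.1802,.14,81)
```

```text
t 11.18 grasp [ 0.3442 -0.1768  0.1936] jaw -99.1 tilt 0.14 F [ 0.03 -0.27 -4.11] w 63.9 q6 [-0.77  0.96]
  delta tool mm [  53.3  -25.4 -181. ] turn -0.1 rows 4.6
t 11.28 grasp [ 0.3447 -0.1762  0.1937] jaw -98.9 tilt 0.11 F [-0.08 -0.18 -4.61] w 64.0 q6 [-0.76  0.96]
  delta tool mm [  53.4  -24.1 -180.6] turn 0.1 rows 4.6
```

View pics/t1.png

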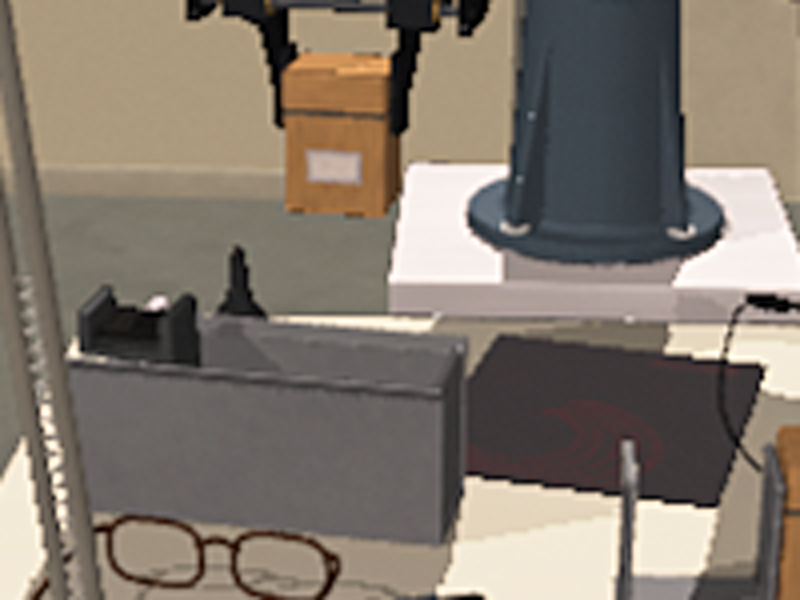

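View pics/t2.png

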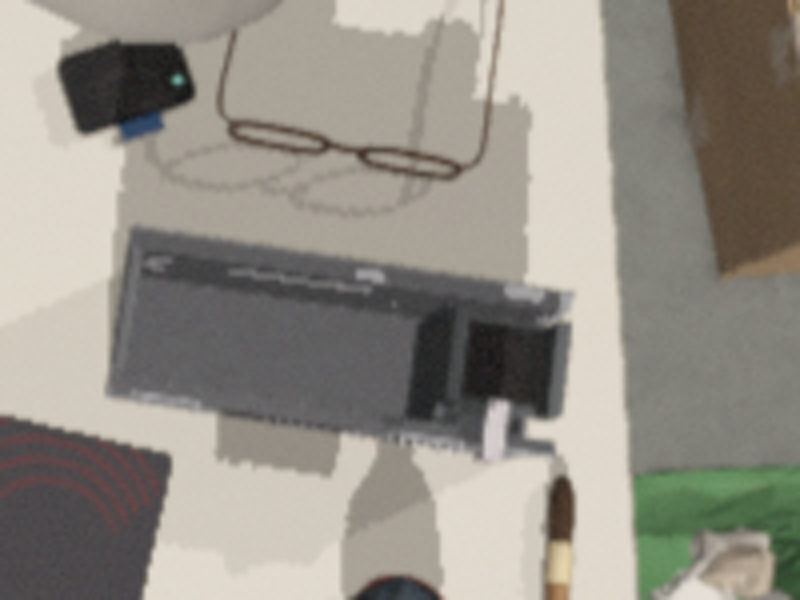

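move_arm:
  commands:
    - [1,0,-6,-40,0]
    - [1,0,-11,-80,0]
    - [1,0,-17,-120,0]
    - [1,0,-22,-155,0]
    - [1,0,-24,-175,0]
    - [1,0,-24.5,-181,0]
    - [1,0,-24.5,-181,0]
    - [1,0,-24.5,-181,0]

```text
time: 11.95
position: [0.5261, -0.1797, 0.1991]
tool_rot: [-0.704, 0.054, 0.706, 0.055]
ft_force: [-1.0, -0.2, -3.7]
grip_width: 0.0638
```

Run:
```python
from h import *
from rig import robot
go(.5268,-.1802,.14,81)
c=robot.camera("side"); cv2.imwrite(f"pics/t3.png",cv2.resize(c["image"][140:290,200:400,::-1],None,fx=4,fy=4,interpolation=2))
go(.5268,-.1802,.14,81)
c=robot.camera("top"); cv2.imwrite(f"pics/t4.png",cv2.resize(c["image"][180:330,300:500,::-1],None,fx=4,fy=4,interpolation=2)[:600])
go(.5268,-.1802,.14,81)
```

```text
t 11.95 grasp [ 0.5261 -0.1797  0.1931] jaw -98.9 tilt 0.25 F [-0.99 -0.24 -3.75] w 63.8 q6 [-0.53  1.2 ]
  delta tool mm [53.1  0.5 -1. ] turn 0.1 rows 1.3
t 12.0 grasp [ 0.5255 -0.1799  0.1932] jaw -98.9 tilt 0.25 F [-0.23 -0.02 -3.79] w 64.4 q6 [-0.53  1.2 ]
  delta tool mm [53.2  0.1 -1.6] turn 0.1 rows 1.3
t 12.05 grasp [ 0.5254 -0.1803  0.1935] jaw -99.0 tilt 0.21 F [ 0.27 -0.86 -3.8 ] w 63.9 q6 [-0.53  1.2 ]
  delta tool mm [53.5 -0.3 -1.5] turn 0.0 rows 1.3
```

View pics/t3.png

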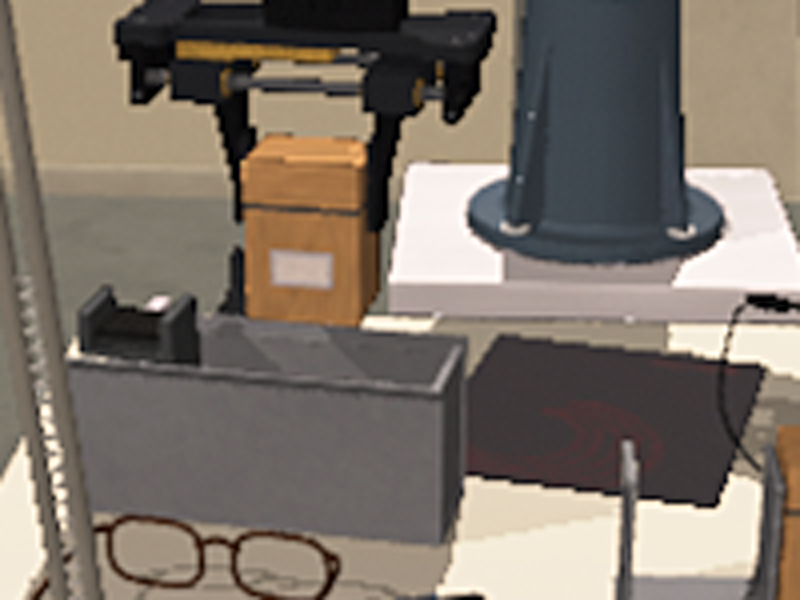

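View pics/t4.png

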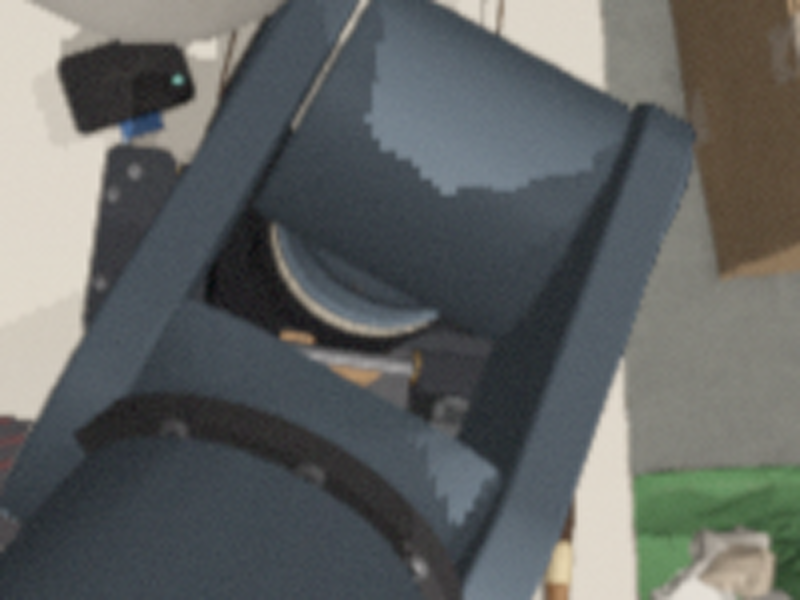

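Run:
```python
from h import *
from rig import robot
c=robot.camera("top"); cv2.imwrite(f"pics/t5.png",c["image"][:,:,::-1])
S=c
# side estimate of box in hand: front (+x) face corners, box yaw -9
U=[(200+(x+.5)/4-.5,140+(y+.5)/4-.5) for x,y in((243,163),(368,168),(247,318),(362,325))]
P=[(27,-32,90),(27,32,90),(27,-32,0),(27,32,0)]
go(.5268,-.1802,.14,81)
fit([(D["side"],P,U)],(.525,-.18,-.15),.1935-.068)
```

```text
t 12.1 grasp [ 0.5256 -0.1808  0.1937] jaw -99.0 tilt 0.16 F [-0.34  0.46 -3.93] w 63.6 q6 [-0.53  1.2 ]
  delta tool mm [53.7 -0.7 -1.3] turn 0.0 rows 1.3
[ 0.527  -0.1784] -4.41
[[-0.0, -0.5], [-1.1, -0.4], [0.2, 0.6], [0.7, 0.3]]
```

View pics/t5.png

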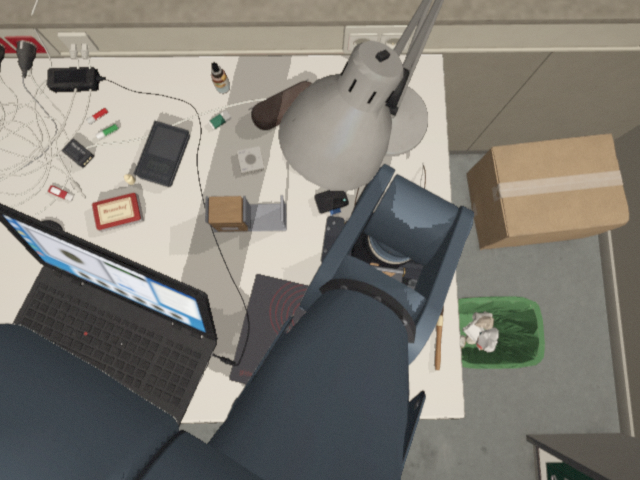

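move_arm:
  commands:
    - [1,8,0,-1,0]
    - [1,20,0,-1,0]
    - [1,30,0,-1,0]
    - [1,40,0,-1,0]
    - [1,50,0,-1,0]
    - [1,54,0,-1,0]
    - [1,54,0,-1,0]

```text
time: 12.68
position: [0.5275, -0.1815, 0.1445]
tool_rot: [-0.704, 0.055, 0.706, 0.056]
ft_force: [-0.2, 0.3, -4.2]
grip_width: 0.0636
```

Run:
```python
from h import *
from rig import robot
go(.5268,-.1802,.077,81)
c=robot.camera("side"); cv2.imwrite(f"pics/t6.png",cv2.resize(c["image"][140:290,200:400,::-1],None,fx=4,fy=4,interpolation=2))
go(.5268,-.1802,.077,81)
```

```text
t 12.68 grasp [ 0.5275 -0.1815  0.1385] jaw -99.0 tilt 0.18 F [-0.17  0.34 -4.22] w 63.6 q6 [-0.53  1.2 ]
  delta tool mm [61.5 -1.1  0.7] turn -0.0 rows 1.5
t 12.73 grasp [ 0.528  -0.1817  0.1393] jaw -99.0 tilt 0.09 F [ 0.62 -0.77 -3.68] w 64.0 q6 [-0.53  1.2 ]
  delta tool mm [62.3 -1.3  1.4] turn -0.0 rows 1.5
```

View pics/t6.png

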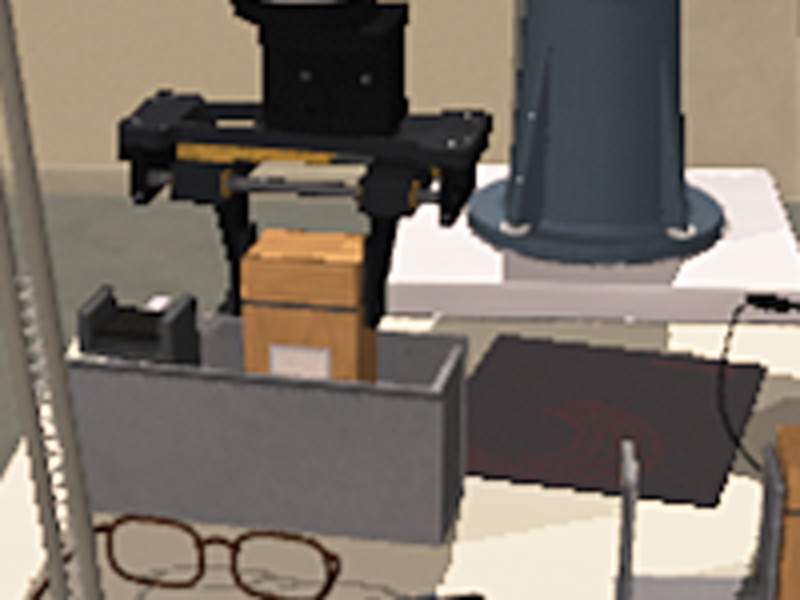

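Box is inside the tray mouth with no contact force; continue down.

move_arm:
  commands:
    - [1,12,-0.8,0.7,0]
    - [1,26,-0.8,0.7,0]
    - [1,38,-0.8,0.7,0]
    - [1,48,-0.8,0.7,0]
    - [1,55,-0.8,0.7,0]
    - [1,57,-0.8,0.7,0]
    - [1,57,-0.8,0.7,0]

```text
time: 13.32
position: [0.5279, -0.1809, 0.0887]
tool_rot: [-0.705, 0.055, 0.705, 0.056]
ft_force: [-0.2, 0.2, -3.6]
grip_width: 0.0639
```

move_arm:
  commands:
    - [1,2,0,0,0]
    - [1,4,0,0,0]
    - [1,5,0,0,0]

```text
time: 13.57
position: [0.5282, -0.1812, 0.0844]
tool_rot: [0.705, -0.056, -0.705, -0.055]
ft_force: [0.4, 0.3, -4.4]
grip_width: 0.064
```

move_arm:
  commands:
    - [1,1,0,0,0]
    - [1,2,0,0,0]
    - [1,2,0,0,0]

```text
time: 13.82
position: [0.528, -0.181, 0.083]
tool_rot: [0.705, -0.056, -0.705, -0.055]
ft_force: [-1.8, 0.8, 3.3]
grip_width: 0.0634
```

move_arm:
  commands:
    - [1,1,0,0,0]
    - [1,1.5,0,0,0]
    - [1,1.5,0,0,0]

```text
time: 14.07
position: [0.528, -0.181, 0.083]
tool_rot: [0.705, -0.056, -0.705, -0.055]
ft_force: [-3.8, 1.5, 14.3]
grip_width: 0.0641
```

move_arm:
  commands:
    - [1,-1.5,0,0,0]
    - [0.3,-1.5,0,0,0]
    - [-1,-1.5,0,0,0]
    - [-1,-1.5,0,0,0]
    - [-1,-1.5,0,0,0]
    - [-1,-25,0,0,0]
    - [-1,-65,0,0,0]
    - [-1,-85,0,0,0]

```text
time: 14.73
position: [0.529, -0.1815, 0.1678]
tool_rot: [0.706, -0.056, -0.704, -0.055]
ft_force: [0.6, 1.2, 0.5]
grip_width: 0.086
```

Run:
```python
from h import *
from rig import robot
go(.5268,-.1802,.077,81)
c=robot.camera("side"); cv2.imwrite(f"pics/u1.png",cv2.resize(c["image"][140:290,200:400,::-1],None,fx=4,fy=4,interpolation=2))
# thumb button centre
for yy in(-76,):
    p=w((.5218,-.2059,np.radians(-9)),[(0,yy,108)])[0]; print("thumb",p.round(4))
go(p[0],p[1],.16,81)
```

```text
t 14.73 grasp [ 0.529  -0.1815  0.1618] jaw -99.0 tilt 0.17 F [0.6  1.19 0.49] w 86.0 q6 [-0.53  1.2 ]
  delta tool mm [84.8 -1.1  2.6] turn 0.0 rows 2.0
thumb [ 0.5099 -0.281   0.108 ]
t 14.78 grasp [ 0.531  -0.1826  0.1651] jaw -99.0 tilt 0.58 F [0.34 0.33 1.8 ] w 86.7 q6 [-0.53  1.2 ]
  delta tool mm [  5.4 100.4   5.6] turn 0.0 rows 2.4
```

View pics/u1.png

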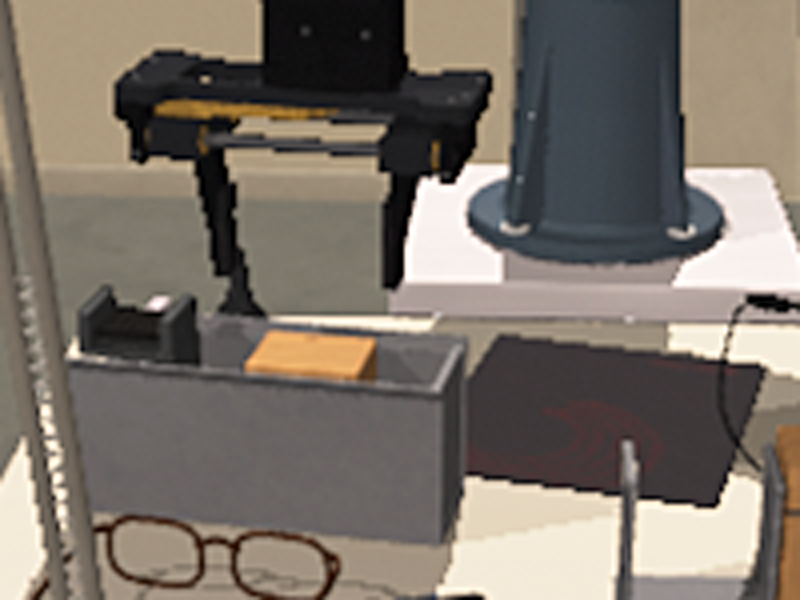

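Run:
```python
from h import *
im=cv2.resize(cv2.imread("pics/top0.png")[220:320,320:453],None,fx=6,fy=6,interpolation=2)
im2=cv2.resize(cv2.imread("pics/side0.png")[200:285,212:326],None,fx=7,fy=7,interpolation=2)
p=(.5218,-.2059,np.radians(-9))
def q(y0,y1,x,z): return w(p,[(-x,y0,z),(x,y0,z),(x,y1,z),(-x,y1,z)])
for P,col in((q(-48,-56,28,118),(0,255,0)),(q(-96,-104,28,118),(0,255,0)),(q(-57,-95,18,108),(0,0,255)),(q(-108,108,40,98),(255,0,0)),(q(-6,58,27,98),(0,0,0))):
    for c,m,o,s in((D["top"],im,(320,220),6),(D["side"],im2,(212,200),7)):
        u=((proj(c,P)-o+.5)*s-.5).round().astype(int); cv2.polylines(m,[u],True,col,1)
cv2.imwrite("pics/ov1.png",im);cv2.imwrite("pics/ov2.png",im2)
```

```text
(no output)
```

View pics/ov1.png

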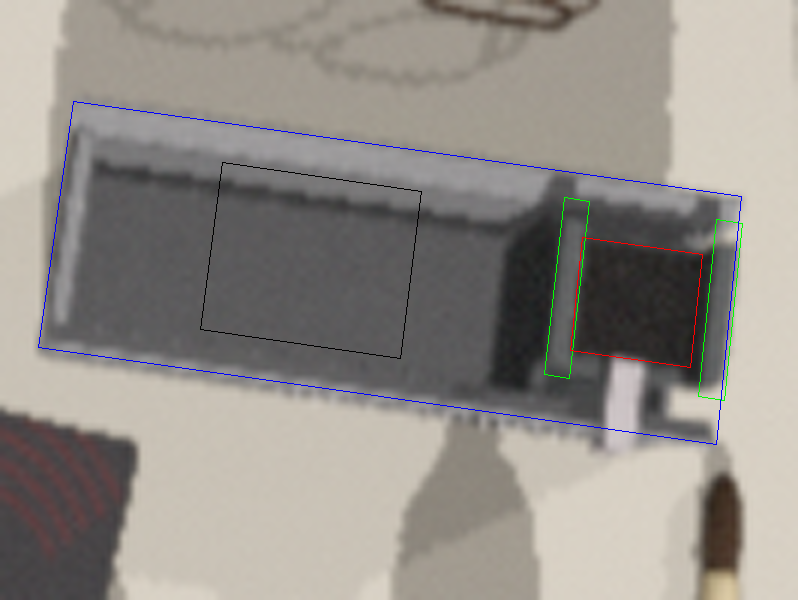

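View pics/ov2.png

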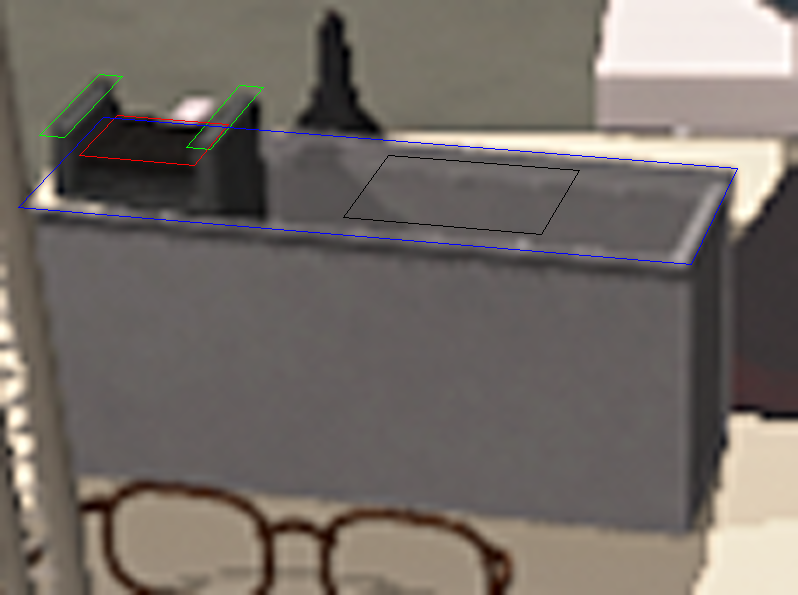

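move_arm:
  commands:
    - [1,5,20,2,0]
    - [1,5,45,4,0]
    - [1,5,75,5,0]
    - [1,5,98,5.5,0]
    - [1,5,98.5,5.5,0]
    - [1,5,98.5,5.5,0]
    - [1,5,98.5,5.5,0]
    - [1,5,98.5,5.5,0]

```text
time: 15.45
position: [0.5068, -0.2761, 0.1601]
tool_rot: [-0.705, 0.055, 0.705, 0.056]
ft_force: [0.3, 0.5, -0.3]
grip_width: 0.0413
```

Run:
```python
from h import *
from rig import robot
go(.5102,-.279,.132,81)
c=robot.camera("side"); cv2.imwrite(f"pics/v1.png",cv2.resize(c["image"][140:290,200:400,::-1],None,fx=4,fy=4,interpolation=2))
c=robot.camera("top"); cv2.imwrite(f"pics/v2.png",cv2.resize(c["image"][180:330,300:500,::-1],None,fx=4,fy=4,interpolation=2)[:600])
go(.5102,-.279,.132,81)
```

```text
t 15.45 grasp [ 0.5068 -0.2761  0.1541] jaw -98.9 tilt 0.09 F [ 0.29  0.46 -0.3 ] w 41.3 q6 [-0.69  1.03]
  delta tool mm [22.1  2.4 -3.8] turn 0.1 rows 0.5
t 15.55 grasp [ 0.5071 -0.2761  0.1544] jaw -98.9 tilt 0.05 F [-0.24 -0.6   0.05] w 33.7 q6 [-0.69  1.03]
  delta tool mm [22.4  2.4 -3.6] turn 0.1 rows 0.5
```

View pics/v1.png

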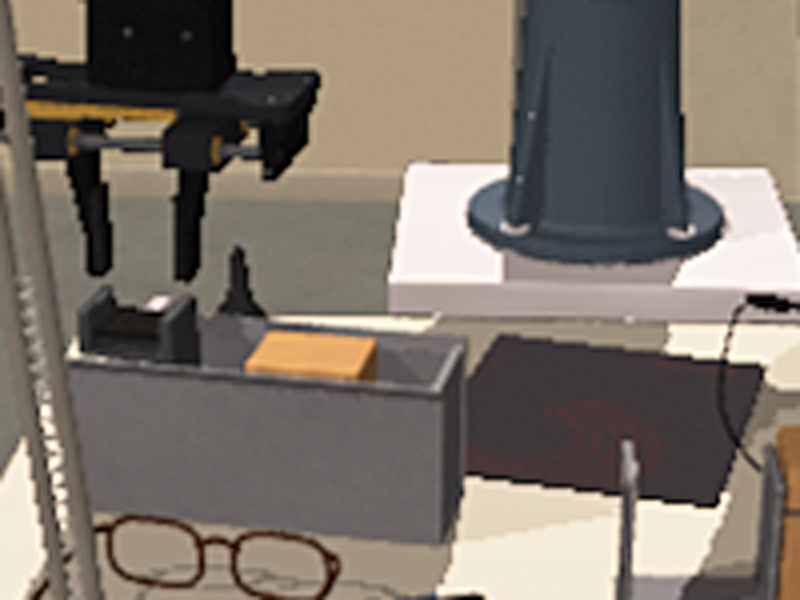

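View pics/v2.png

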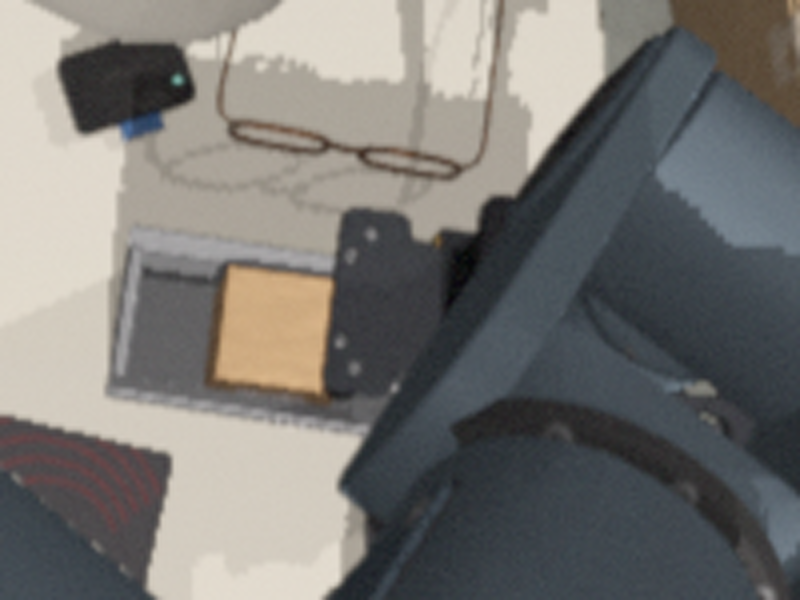

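move_arm:
  commands:
    - [1,0,1.5,-3.5,0]
    - [1,0,1.5,-3.5,0]
    - [1,0,1.5,-3.5,0]
    - [1,0,1.5,-3.5,0]
    - [1,0,1.5,-3.5,0]
    - [1,0,1.5,-3.5,0]
    - [1,0,1.5,-3.5,0]

```text
time: 16.13
position: [0.5102, -0.2794, 0.1606]
tool_rot: [-0.705, 0.055, 0.705, 0.056]
ft_force: [1.0, 0.4, -0.7]
grip_width: 0.0008
```

Run:
```python
from h import *
from rig import robot
go(.5102,-.279,.132,81)
c=robot.camera("side"); cv2.imwrite(f"pics/v3.png",cv2.resize(c["image"][170:270,200:330,::-1],None,fx=6,fy=6,interpolation=2))
o,Rm=state()
# ridges at y=-48..-104; project fingertip
tip=o["position"]+Rm[:,0]*.025
for a in(-.015,.015): print(((proj(c,tip+Rm[:,1]*a)-(200,170))*6).round(),tip.round(4))
```

```text
t 16.13 grasp [ 0.5102 -0.2794  0.1546] jaw -99.0 tilt 0.0 F [ 0.97  0.37 -0.72] w 0.8 q6 [-0.69  1.03]
  delta tool mm [22.6 -0.4  0.1] turn -0.0 rows 0.5
[[241. 232.]] [ 0.5102 -0.2794  0.1356]
[[164. 226.]] [ 0.5102 -0.2794  0.1356]
```

View pics/v3.png

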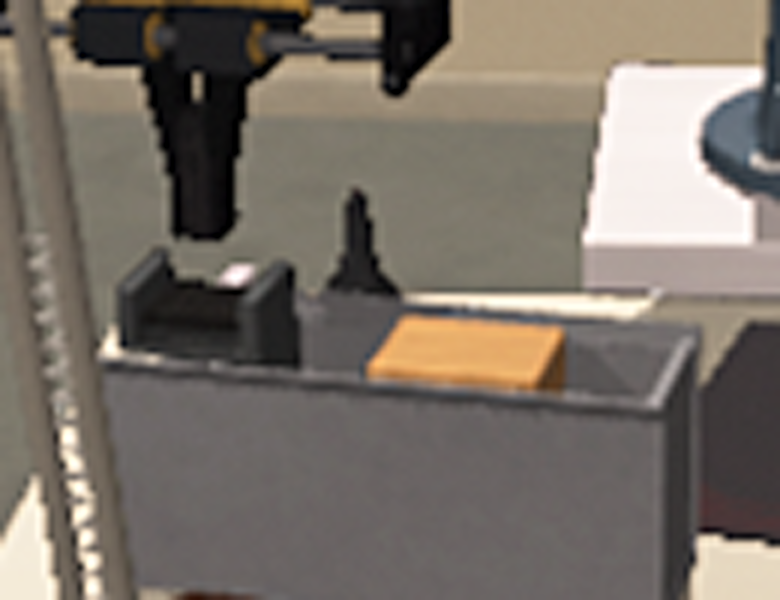

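move_arm:
  commands:
    - [1,8,0,0,0]
    - [1,16,0,0,0]
    - [1,23,0,0,0]
    - [1,25,0,0,0]
    - [1,25,0,0,0]

```text
time: 16.6
position: [0.5096, -0.2789, 0.1342]
tool_rot: [-0.704, 0.055, 0.706, 0.056]
ft_force: [-0.2, -0.4, -0.9]
grip_width: 0.0008
```

move_arm:
  commands:
    - [1,1.5,0,0,0]
    - [1,3,0,0,0]
    - [1,4,0,0,0]
    - [1,4,0,0,0]

```text
time: 16.93
position: [0.5104, -0.2795, 0.1321]
tool_rot: [0.705, -0.056, -0.705, -0.055]
ft_force: [-0.1, 0.2, 4.1]
grip_width: 0.0006
```

move_arm:
  commands:
    - [1,1.5,0,0,0]
    - [1,3,0,0,0]
    - [1,4,0,0,0]
    - [1,4,0,0,0]

```text
time: 17.27
position: [0.5104, -0.2795, 0.128]
tool_rot: [0.705, -0.056, -0.705, -0.055]
ft_force: [-1.3, 0.6, 7.3]
grip_width: 0.0009
```

move_arm:
  commands:
    - [1,0,-4,0,0]
    - [1,0,-9,0,0]
    - [1,0,-16,0,0]
    - [1,0,-24,0,0]
    - [1,0,-32,0,0]
    - [1,0,-38,0,0]
    - [1,0,-40,0,0]
    - [1,0,-40,0,0]

```text
time: 17.93
position: [0.517, -0.2399, 0.1284]
tool_rot: [0.705, -0.056, -0.704, -0.055]
ft_force: [-0.7, 1.3, 6.3]
grip_width: 0.0007
```

Run:
```python
from h import *
from rig import robot
go(.5102,-.279,.132,81)
c=robot.camera("side"); cv2.imwrite(f"pics/f1.png",cv2.resize(c["image"][170:270,200:330,::-1],None,fx=6,fy=6,interpolation=2))
```

```text
t 17.93 grasp [ 0.517  -0.2399  0.1224] jaw -99.0 tilt 0.11 F [-0.75  1.26  6.31] w 0.7 q6 [-0.63  1.1 ]
  delta tool mm [-9.6 39.7  0.6] turn 0.0 rows 1.0
```

View pics/f1.png

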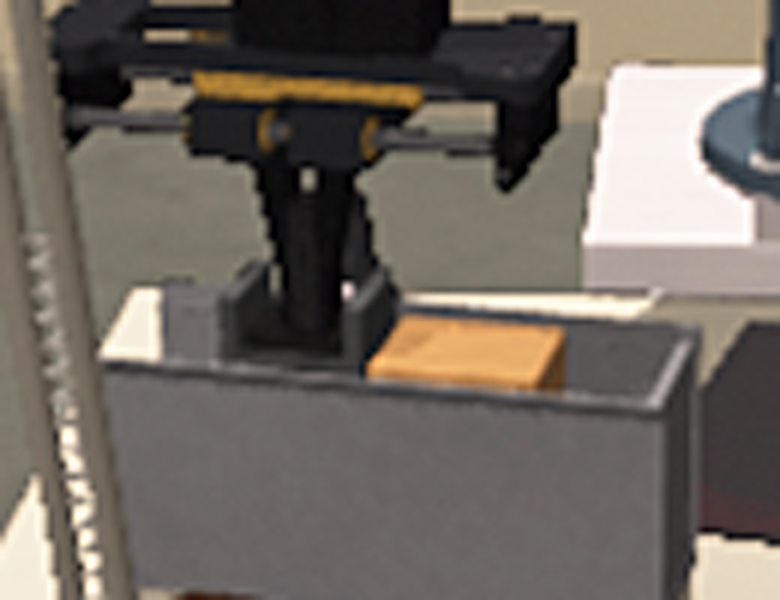

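move_arm:
  commands:
    - [1,0.3,-4,0,0]
    - [1,0.3,-9,0,0]
    - [1,0.3,-15,0,0]
    - [1,0.3,-22,0,0]
    - [1,0.3,-29,0,0]
    - [1,0.3,-35,0,0]
    - [1,0.3,-39,0,0]
    - [1,0.3,-40,0,0]

```text
time: 18.65
position: [0.5243, -0.202, 0.1284]
tool_rot: [0.706, -0.057, -0.703, -0.054]
ft_force: [-1.4, -4.1, 6.0]
grip_width: 0.0004
```

move_arm:
  commands:
    - [1,0,-1,0,0]
    - [1,0,-2,0,0]
    - [1,0,-3,0,0]
    - [1,0,-3,0,0]

```text
time: 18.98
position: [0.5247, -0.1995, 0.1284]
tool_rot: [0.706, -0.057, -0.703, -0.054]
ft_force: [-0.4, -4.3, 6.4]
grip_width: 0.0004
```

move_arm:
  commands:
    - [1,0,-1,0,0]
    - [1,0,-2,0,0]
    - [1,0,-2,0,0]

```text
time: 19.23
position: [0.5251, -0.1976, 0.1284]
tool_rot: [0.706, -0.057, -0.703, -0.054]
ft_force: [-1.1, -3.5, 6.5]
grip_width: 0.0004
```

move_arm:
  commands:
    - [1,0,-1,0,0]
    - [1,0,-2,0,0]
    - [1,0,-2,0,0]

```text
time: 19.48
position: [0.5254, -0.1956, 0.1285]
tool_rot: [0.706, -0.057, -0.703, -0.054]
ft_force: [-1.0, -2.9, 6.1]
grip_width: 0.0006
```

move_arm:
  commands:
    - [1,0,-1,0,0]
    - [1,0,-2,0,0]
    - [1,0,-2,0,0]

```text
time: 19.73
position: [0.5257, -0.1936, 0.1284]
tool_rot: [0.706, -0.057, -0.703, -0.054]
ft_force: [-0.5, -3.7, 5.1]
grip_width: 0.0007
```

move_arm:
  commands:
    - [1,0,-1,0,0]
    - [1,0,-1.5,0,0]
    - [1,0,-1.5,0,0]

```text
time: 19.98
position: [0.526, -0.1922, 0.1284]
tool_rot: [0.707, -0.057, -0.703, -0.054]
ft_force: [-0.8, -3.2, 5.2]
grip_width: 0.0
```

Run:
```python
from h import *
from rig import robot
c=robot.camera("side"); cv2.imwrite(f"pics/f2.png",cv2.resize(c["image"][170:270,200:330,::-1],None,fx=6,fy=6,interpolation=2))
c=robot.camera("top"); cv2.imwrite(f"pics/f3.png",cv2.resize(c["image"][180:330,300:500,::-1],None,fx=4,fy=4,interpolation=2)[:600])
```

```text
(no output)
```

View pics/f2.png

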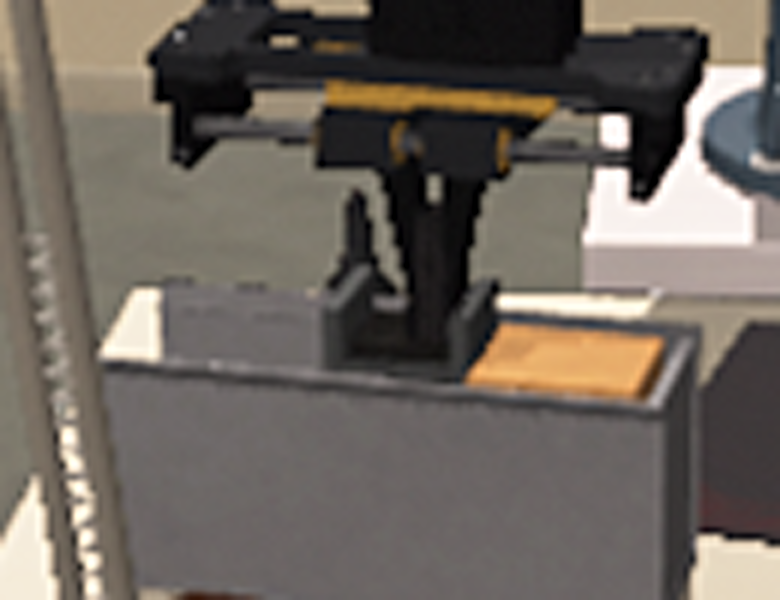

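View pics/f3.png

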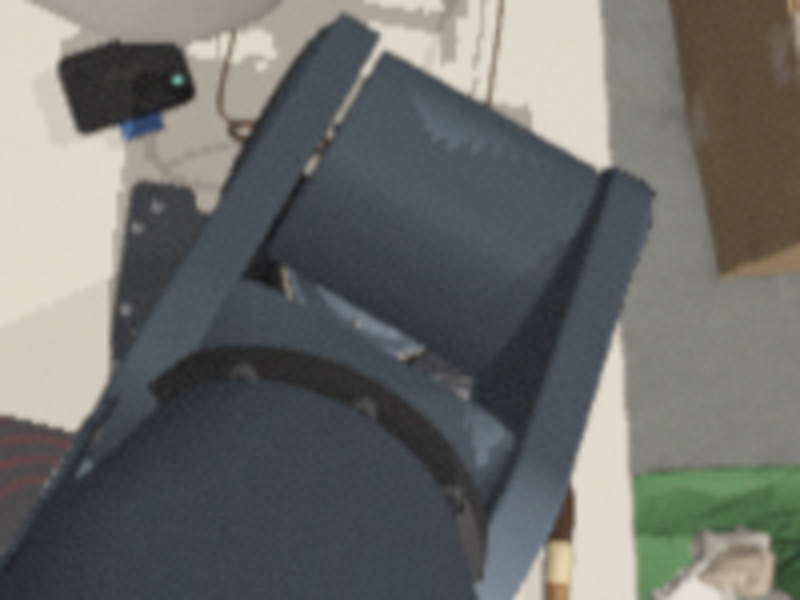

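move_arm:
  commands:
    - [1,0,-0.7,0,0]
    - [1,0,-1.4,0,0]
    - [1,0,-1.4,0,0]

```text
time: 20.33
position: [0.5262, -0.1908, 0.1284]
tool_rot: [0.707, -0.057, -0.703, -0.054]
ft_force: [-0.3, -4.3, 6.1]
grip_width: 0.0004
```

move_arm:
  commands:
    - [1,0,-0.7,0,0]
    - [1,0,-1.4,0,0]
    - [1,0,-1.4,0,0]

```text
time: 20.58
position: [0.5264, -0.1894, 0.1284]
tool_rot: [0.707, -0.057, -0.703, -0.054]
ft_force: [-0.1, -3.8, 5.6]
grip_width: 0.0004
```

move_arm:
  commands:
    - [1,0,-0.6,0,0]
    - [1,0,-1,0,0]
    - [1,0,-1,0,0]

```text
time: 20.83
position: [0.5266, -0.1885, 0.1284]
tool_rot: [0.707, -0.057, -0.703, -0.054]
ft_force: [-1.4, -3.5, 5.4]
grip_width: 0.0004
```

move_arm:
  commands:
    - [1,0,-0.6,0,0]
    - [1,0,-1,0,0]
    - [1,0,-1,0,0]

```text
time: 21.08
position: [0.5266, -0.1883, 0.1285]
tool_rot: [0.706, -0.057, -0.703, -0.053]
ft_force: [-1.9, -6.5, 5.4]
grip_width: 0.0006
```

move_arm:
  commands:
    - [1,0,-0.6,0,0]
    - [1,0,-1,0,0]
    - [1,0,-1,0,0]

```text
time: 21.33
position: [0.5267, -0.1882, 0.1285]
tool_rot: [0.706, -0.057, -0.703, -0.052]
ft_force: [-2.7, -9.1, 4.9]
grip_width: 0.0006
```

Run:
```python
from h import *
from rig import robot
go(.52,-.2,.122,81)
c=robot.camera("side"); cv2.imwrite(f"pics/f4.png",cv2.resize(c["image"][210:250,250:330,::-1],None,fx=10,fy=10,interpolation=2))
```

```text
t 21.33 grasp [ 0.5267 -0.1883  0.1225] jaw -98.9 tilt 0.49 F [-2.74 -9.13  4.91] w 0.6 q6 [-0.54  1.19]
  delta tool mm [ 0.6 12.6  4.8] turn 0.1 rows 0.3
```

View pics/f4.png

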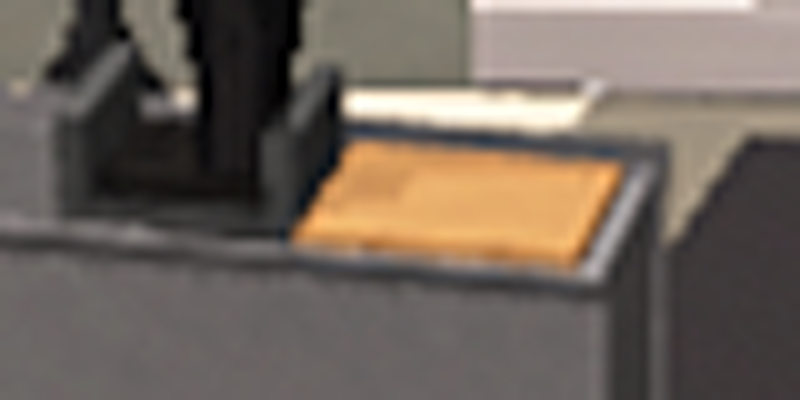

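move_arm:
  commands:
    - [1,-1.5,-0.3,0,0]
    - [1,-3,-0.3,0,0]
    - [1,-4.5,-0.3,0,0]
    - [1,-6,-0.3,0,0]
    - [1,-7.5,-0.3,0,0]
    - [1,-7.5,-0.3,0,0]

```text
time: 21.88
position: [0.5264, -0.1881, 0.1348]
tool_rot: [0.706, -0.058, -0.704, -0.052]
ft_force: [-1.8, -9.6, -2.0]
grip_width: 0.0005
```

Run:
```python
from h import *
from rig import robot
go(.52,-.2,.122,81)
c=robot.camera("side"); cv2.imwrite(f"pics/f5.png",cv2.resize(c["image"][210:250,250:330,::-1],None,fx=10,fy=10,interpolation=2))
```

```text
t 21.88 grasp [ 0.5264 -0.1882  0.1288] jaw -98.9 tilt 0.46 F [-1.75 -9.6  -1.99] w 0.5 q6 [-0.54  1.19]
  delta tool mm [ 6.9 12.7  4.5] turn 0.1 rows 0.4
```

View pics/f5.png

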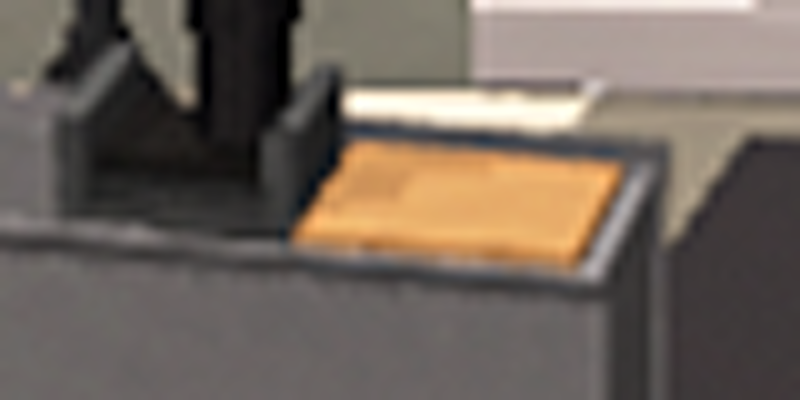

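move_arm:
  commands:
    - [1,-1,3,0,0]
    - [1,-1,6,0,0]
    - [1,-1,9,0,0]
    - [1,-1,9,0,0]

```text
time: 22.27
position: [0.5239, -0.1931, 0.1355]
tool_rot: [-0.705, 0.056, 0.705, 0.056]
ft_force: [-0.1, 0.0, 0.2]
grip_width: 0.0003
```

move_arm:
  commands:
    - [1,0,1,0,0]
    - [1,0,2,0,0]
    - [1,0,2,0,0]

```text
time: 22.52
position: [0.5236, -0.1948, 0.1357]
tool_rot: [-0.705, 0.055, 0.705, 0.055]
ft_force: [0.6, -0.5, -0.2]
grip_width: 0.0004
```

move_arm:
  commands:
    - [1,0,1,0,0]
    - [1,0,2,0,0]
    - [1,0,2,0,0]

```text
time: 22.77
position: [0.5234, -0.1969, 0.1358]
tool_rot: [0.705, -0.055, -0.705, -0.055]
ft_force: [0.0, -0.2, -0.1]
grip_width: 0.0007
```

move_arm:
  commands:
    - [1,0,1,0,0]
    - [1,0,3,0,0]
    - [1,0,3,0,0]

```text
time: 23.02
position: [0.5229, -0.2002, 0.1358]
tool_rot: [0.705, -0.056, -0.705, -0.055]
ft_force: [0.5, -0.1, -0.0]
grip_width: 0.0002
```

move_arm:
  commands:
    - [1,0,1,0,0]
    - [1,0,2,0,0]
    - [1,0,2,0,0]

```text
time: 23.27
position: [0.5226, -0.202, 0.1358]
tool_rot: [0.705, -0.056, -0.705, -0.055]
ft_force: [-0.0, 0.2, 0.7]
grip_width: 0.0001
```

move_arm:
  commands:
    - [1,0,1,0,0]
    - [1,0,2,0,0]
    - [1,0,2,0,0]

```text
time: 23.52
position: [0.5223, -0.204, 0.1358]
tool_rot: [0.705, -0.056, -0.705, -0.055]
ft_force: [0.9, -0.2, 0.1]
grip_width: 0.0003
```

move_arm:
  commands:
    - [1,0,1,0,0]
    - [1,0,2,0,0]
    - [1,0,2,0,0]

```text
time: 23.77
position: [0.5219, -0.2059, 0.1358]
tool_rot: [0.705, -0.056, -0.705, -0.055]
ft_force: [-0.4, 0.3, -0.1]
grip_width: 0.0003
```

move_arm:
  commands:
    - [1,0,1,0,0]
    - [1,0,2,0,0]
    - [1,0,2,0,0]

```text
time: 24.02
position: [0.5216, -0.2079, 0.1358]
tool_rot: [0.705, -0.056, -0.705, -0.055]
ft_force: [-0.5, -0.5, -0.3]
grip_width: 0.0006
```

Run:
```python
from h import *
from rig import robot
go(.52,-.2,.122,81)
c=robot.camera("side"); cv2.imwrite(f"pics/f6.png",cv2.resize(c["image"][210:250,250:330,::-1],None,fx=10,fy=10,interpolation=2))
```

```text
t 24.02 grasp [ 0.5216 -0.2079  0.1298] jaw -99.0 tilt 0.01 F [-0.51 -0.47 -0.25] w 0.6 q6 [-0.58  1.15]
  delta tool mm [ 7.8 -7.6  2.8] turn -0.0 rows 0.3
```

View pics/f6.png

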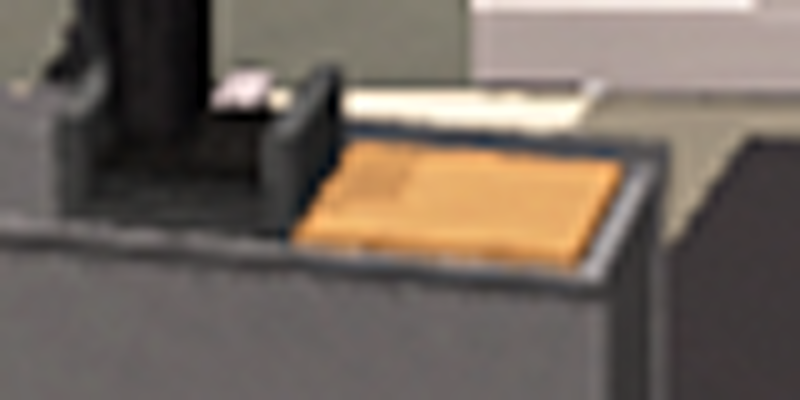

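Nearly at the other ridge; the follower hasn't moved. A little further to test the lock.

move_arm:
  commands:
    - [1,0,1,0,0]
    - [1,0,2,0,0]
    - [1,0,2,0,0]

```text
time: 24.32
position: [0.5213, -0.2097, 0.1357]
tool_rot: [-0.705, 0.055, 0.705, 0.056]
ft_force: [0.5, 1.0, -0.5]
grip_width: 0.0004
```

move_arm:
  commands:
    - [1,0,1,0,0]
    - [1,0,1.5,0,0]
    - [1,0,1.5,0,0]

```text
time: 24.57
position: [0.5211, -0.2104, 0.1357]
tool_rot: [-0.705, 0.055, 0.705, 0.056]
ft_force: [1.7, 3.7, 1.1]
grip_width: 0.0008
```

move_arm:
  commands:
    - [1,0,1,0,0]
    - [1,0,1.5,0,0]
    - [1,0,1.5,0,0]

```text
time: 24.82
position: [0.521, -0.2109, 0.1357]
tool_rot: [0.705, -0.055, -0.705, -0.057]
ft_force: [2.0, 6.7, 0.9]
grip_width: 0.0007
```

move_arm:
  commands:
    - [1,0,-5,0,0]
    - [1,0,-10,0,0]
    - [1,-20,-10,0,0]
    - [1,-50,-10,0,0]
    - [1,-60,-10,30,0]
    - [1,-60,-10,70,0]
    - [1,-60,-10,110,0]
    - [1,-60,0,140,0]

```text
time: 25.48
position: [0.3791, -0.1882, 0.1958]
tool_rot: [-0.704, 0.054, 0.706, 0.055]
ft_force: [-0.4, -0.6, -0.1]
grip_width: 0.0002
```

Run:
```python
from h import *
from rig import robot
go(.52,-.2,.122,81)
c=robot.camera("side"); cv2.imwrite(f"pics/g1.png",cv2.resize(c["image"][190:310,215:375,::-1],None,fx=5,fy=5,interpolation=2))
cv2.imwrite("pics/g1f.png",c["image"][:,:,::-1])
c=robot.camera("top"); cv2.imwrite(f"pics/g2.png",cv2.resize(c["image"][210:330,310:470,::-1],None,fx=5,fy=5,interpolation=2)[:600])
cv2.imwrite("pics/g2f.png",c["image"][:,:,::-1])
```

```text
t 25.48 grasp [ 0.3791 -0.1882  0.1898] jaw -98.8 tilt 0.19 F [-0.38 -0.64 -0.1 ] w 0.2 q6 [-0.73  1.  ]
  delta tool mm [  67.3   -9.9 -141.3] turn 0.2 rows 3.8
```

View pics/g1f.png

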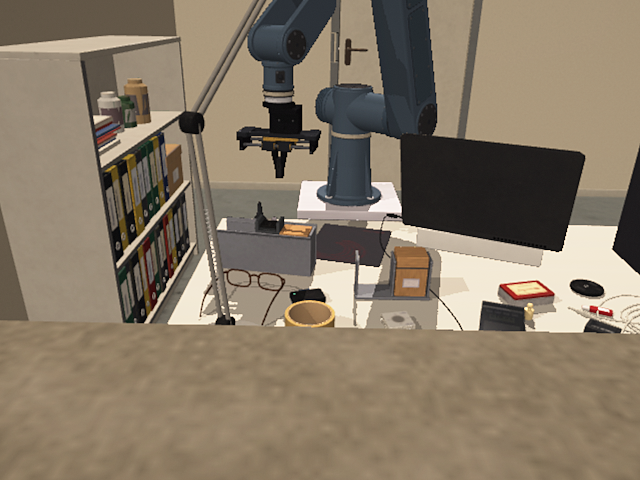

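View pics/g1.png

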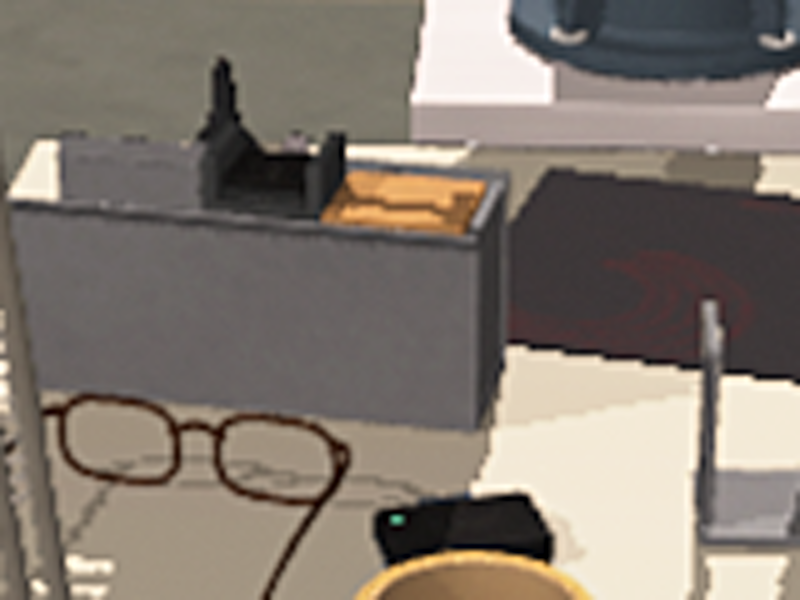

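View pics/g2f.png

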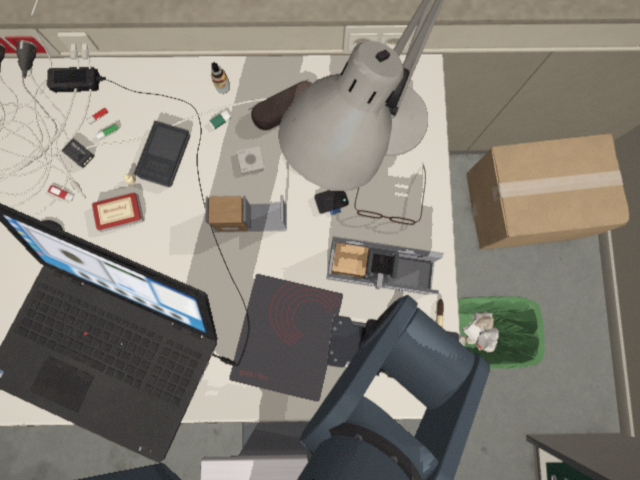

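View pics/g2.png

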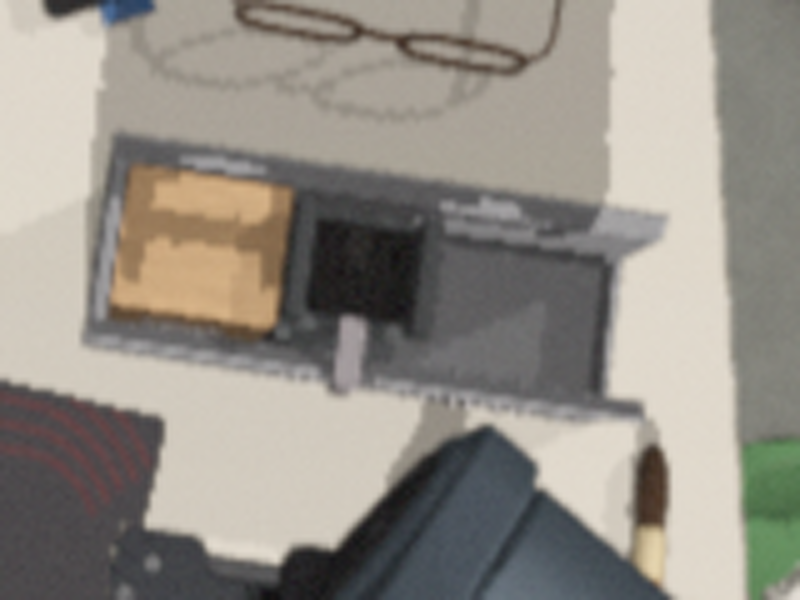

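Run:
```python
from h import *
im=cv2.resize(cv2.imread("pics/g2f.png")[210:330,310:470],None,fx=5,fy=5,interpolation=2)
p=(.5218,-.2059,np.radians(-9))
def q(y0,y1,x,z): return w(p,[(-x,y0,z),(x,y0,z),(x,y1,z),(-x,y1,z)])
for P,col in((q(36,28,28,118),(0,255,0)),(q(-12,-20,28,118),(0,255,0)),(q(-108,108,40,98),(255,0,0)),(q(36,100,27,98),(0,0,255))):
    u=((proj(D["top"],P)-(310,210)+.5)*5-.5).round().astype(int); cv2.polylines(im,[u],True,col,1)
cv2.imwrite("pics/ov3.png",im)
```

```text
(no output)
```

View pics/ov3.png

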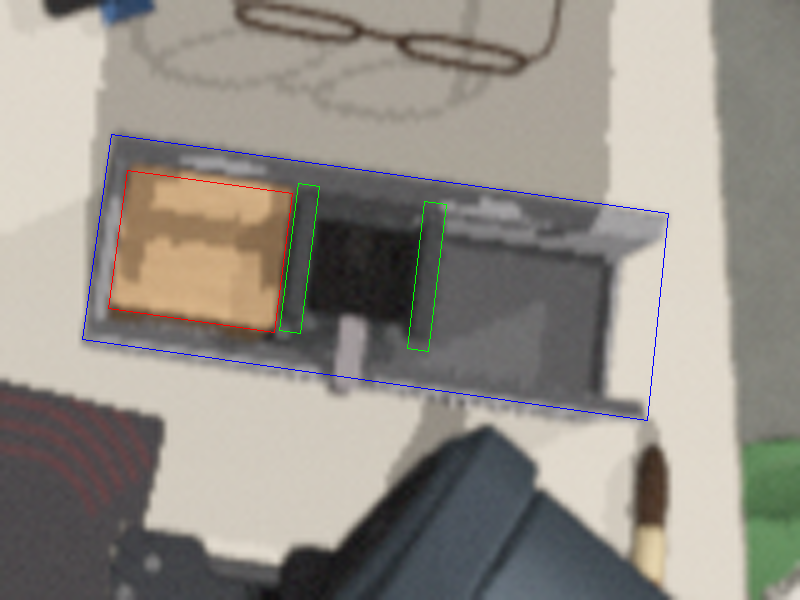

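Run:
```python
from rig import robot
print(robot.hand_in())
```

```text
the job is handed in; nothing more can be done
None
```

I handed the job in at about 25.6 s, with the full box in the file tray and the follower locked against it. The hand-in gives no verdict.

- **Finding the full box:** I lifted the box in the rack's −y bay about 20 mm and it weighed roughly 4.2 N, about 0.43 kg. That clearly makes it the full one, so I did not lift the other. The empty box was never touched and is still in its own bay.
- **Placing it:** I set the full box on the mouse pad, took it again across its 64 mm side, and stood it in the tray.
- **Sliding the follower:** With the button held down at about 5–7 N, I slid the follower up. The motion stopped with 9 N of push and no further travel. I kept the push on while the button rose.

**Last checks:**
- Pulling the follower back with 6.7 N did not move it, so it is locked; unlocked, it slides at about 1.5 N.
- In the top view, the box and follower match the model drawn for a follower at 84 mm with the box flush at the end plate.
- The spectacles and coin flips look unmoved in the final pictures.
- The blower also looks unmoved in the final side view, but the arm hid it from the top camera.
- I judged the button fully up from the force dropping away and from the lock test, not from measuring its height.

No check failed or disagreed with another.

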